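Reload a lab bottle carrier and latch its keeper bar

ROBOT

A 6-joint arm with a two-finger parallel gripper is mounted at the origin on the work surface. World frame = base frame: x ahead of the robot, y to its left, z up, the work surface at z = 0. Lengths are in m, angles in degrees, forces in N, time in s.
With the tool pointing down it reaches from about 0.35 to 0.875 m from the base axis. Payload 4.2 kg.
Tool frame: the origin (TCP) lies at the very end of the fingers, on their centre line; the grasp point (between the pads) lies 19 mm behind it (r.hold_point_z is the distance from the TCP to the grasp point, in m); z points along the fingers, y is the direction in which the jaws open and shut (so a half turn about z gives the same grasp; the last joint's range is limited). The gripper opens to 87 mm and grips with 3 to 60 N. Pads are 19 mm wide; open, the fingers measure 117 mm over their backs; the gripper's body (75 mm by 190 mm) begins 51 mm behind the grasp point.
Start: joints at [77.957, 22.042, 0.453, 0, -68.411, -14.817], TCP at [0.282, 0.558, 0.223] pointing down, gripper open.
Joint ranges: [-179.83, 179.83], [-69.29, 118.12], [-61.27, 80.66], [-181.25, 117.63], [-171.15, -9.14], [-177.46, 177.46]. Speed limits (degrees/s): [159.86, 159.86, 180, 180, 180, 180].

INTERFACE

Orientations are given as a 3x3 rotation matrix whose columns are the frame's x, y, z axes.
In Python, from station import r, cams, ticket gives the robot as it stands.
- The arm moves only by the tool drive_tool, never from a script. Its argument "deltas" is a list of rows, each an object of numbers: "dx", "dy", "dz": the shift along the tool's x, y, z in m; "wx", "wy", "wz": the turn, a rotation vector about the tool's x, y, z in degrees. A call has 1 to 20 rows; each row is the pose to reach, as a shift and turn from the pose commanded when the call began, along the tool's axes at that moment; what a row does not reach only later rows make up. A row lasts 1/10 s, in which the tool goes at most 50 mm and 8.59 degrees, less where a joint would pass 70% of its speed; a pose out of reach is approached as far as the arm can. A call with a gripper value outside its range is refused whole. "gripper" is the opening, from 0 (shut) to 1 (fully open), set as the call begins (left out, the last holds). The fingers move at their own pace and stop on an object; the grip force is fixed at half the most. Time passes only in rows, so rows that repeat a pose let the fingers close. It gives the time, the measured TCP pose, the force and the opening at its end, in the units of the state.
- r.sense(): the state, without advancing time (a new reading comes with each control period).
- cams.capture(name): name is "scene" or "top" or "wrist"; returns the picture (420x560x3 uint8, red, green, blue); there is no depth.
- cams.camera_model(name): a dict with "intrinsics" (3x3 intrinsics, pixels), "distortion" ([k1, k2, p1, p2, k3] as OpenCV has them; the pictures are not rectified), "extrinsics" (4x4, takes a point from world to camera coordinates); the wrist camera has in their place "T_tool_cam" (4x4, takes a point from camera to tool coordinates, whose origin is the TCP and whose axes are the flange's). Camera axes: x right, y down, z forward; pixel columns grow to the right and rows downward; lengths in m; the calibration is good to about 2 mm. A picture is of the moment at which its call begins: read the wrist's pose just before it. camera_model takes no time and is no camera call.
- ticket.finish_job(): hands the job in, once; it reports no verdict.
The state is a dict: "time_s": time; "joints": joint angles; "joint_velocities": joint speeds; "effort": joint torques, N m; "tcp_pos": TCP position; "ee_rot": TCP orientation; "wrist_force": force on the tool from outside, world axes, zero at the start; "moment": the same for the moment, N m; "gripper_width": opening from 0.0 (shut) to 1.0 (fully open).
Only numpy, scipy, OpenCV 4.12 (cv2) and the standard library are available. Lean on these libraries where they do the work, as an engineer would, in place of code of your own. Each camera call takes 0.05 s, during which the arm holds its last target.

TASK

The bottle carrier has come back with empty clear jars in it and its keeper bar half open: swing the bar wide open, at least square to the carrier, move every clear jar to the low white tray and stand every amber screw-cap bottle in a cell of its own, all upright and set down gently, not dropped. Then swing the keeper bar fully shut so that it snaps home in its catch over the bottles. Leave the dropper bottle and the glass-stoppered bottle standing where they are.

Things in the scene. Friction and masses are not known exactly. Their poses are not given: they have to be found in the camera images.
- carrier: Grey plastic bottle carrier, fixed: open box 208 x 142 mm, outer walls 60 mm high, 3 x 2 square cells 62 mm wide inside, dividers 4 mm thick with tops 50 mm up. Origin at the centre of its underside, x along the row of three, z up. Cell centres: x = -66, 0, +66 mm, y = -33, +33 mm; cell floor 5 mm up. At x = +128 mm, y = 0 stands the catch post, 18 x 34 mm, 118 mm high, with a spring ball.
- keeper (a joint): Steel keeper bar swinging level over the carrier. 0 rad = shut, along the carrier's +x over the middle divider, against its stop; grows as it swings to the carrier's left (+y), counter-clockwise from above; 1.57 = square to it; stop at 1.7. It stays where left (under 1 N at the knob). In the last 0.06 rad its tip rides over the spring ball (4 to 5 N at the knob), then snaps home.
- keeper_knob (a point): Centre (half-way up) of the upright black round knob on the keeper bar, 22 mm in diameter, 35 mm tall, 220 mm from the pivot along the bar. It stands on the bar's upper face, 116 mm above the bench; its top is 151 mm up.
- keeper_hinge (a point): Point on the keeper bar's upright pivot axis (carrier x = -145 mm, y = 0), 112 mm up at the bar's underside; round post 18 mm thick below, bolt head to 125 mm. The bar is a flat strap 56 mm wide, 4 mm thick, reaching from 21 mm behind the pivot to 288 mm beyond it; its underside passes 7 mm above the caps of bottles in the cells.
- tray: Low white plastic tray for empties fixed on the bench, 110 x 200 mm outside, rim 16 mm high, walls and floor 4 mm thick, near the robot on its right. Origin at the centre of its underside, long side along its y.
- bottle0_mid (a point): Centre (half-way up, 50 mm above its foot) of an amber glass screw-cap bottle, or None if absent: round body 50 mm in diameter and 61 mm tall, sloping shoulder, neck 25 mm, ribless black screw cap 30 mm in diameter from 78 to 100 mm up; white blank label; about 0.2 kg; z up when it stands. Four or five are present, standing on the bench to the robot's right.
- bottle1_mid (a point): Centre (half-way up, 50 mm above its foot) of an amber glass screw-cap bottle, or None if absent: round body 50 mm in diameter and 61 mm tall, sloping shoulder, neck 25 mm, ribless black screw cap 30 mm in diameter from 78 to 100 mm up; white blank label; about 0.2 kg; z up when it stands. Four or five are present, standing on the bench to the robot's right.
- bottle2_mid (a point): Centre (half-way up, 50 mm above its foot) of an amber glass screw-cap bottle, or None if absent: round body 50 mm in diameter and 61 mm tall, sloping shoulder, neck 25 mm, ribless black screw cap 30 mm in diameter from 78 to 100 mm up; white blank label; about 0.2 kg; z up when it stands. Four or five are present, standing on the bench to the robot's right.
- bottle3_mid (a point): Centre (half-way up, 50 mm above its foot) of an amber glass screw-cap bottle, or None if absent: round body 50 mm in diameter and 61 mm tall, sloping shoulder, neck 25 mm, ribless black screw cap 30 mm in diameter from 78 to 100 mm up; white blank label; about 0.2 kg; z up when it stands. Four or five are present, standing on the bench to the robot's right.
- bottle4_mid (a point): Centre (half-way up, 50 mm above its foot) of an amber glass screw-cap bottle, or None if absent: round body 50 mm in diameter and 61 mm tall, sloping shoulder, neck 25 mm, ribless black screw cap 30 mm in diameter from 78 to 100 mm up; white blank label; about 0.2 kg; z up when it stands. Four or five are present, standing on the bench to the robot's right.
- jar0_mid (a point): Centre (half-way up, 47.5 mm above its foot) of an empty clear glass jar, or None if absent: straight-sided, 42 mm in diameter and 95 mm tall, with a white lid of the same width over its top 19 mm; about 0.09 kg; z up when it stands. One to three of four are present, standing in cells of the carrier.
- jar1_mid (a point): Centre (half-way up, 47.5 mm above its foot) of an empty clear glass jar, or None if absent: straight-sided, 42 mm in diameter and 95 mm tall, with a white lid of the same width over its top 19 mm; about 0.09 kg; z up when it stands. One to three of four are present, standing in cells of the carrier.
- jar2_mid (a point): Centre (half-way up, 47.5 mm above its foot) of an empty clear glass jar, or None if absent: straight-sided, 42 mm in diameter and 95 mm tall, with a white lid of the same width over its top 19 mm; about 0.09 kg; z up when it stands. One to three of four are present, standing in cells of the carrier.
- jar3_mid (a point): Centre (half-way up, 47.5 mm above its foot) of an empty clear glass jar, or None if absent: straight-sided, 42 mm in diameter and 95 mm tall, with a white lid of the same width over its top 19 mm; about 0.09 kg; z up when it stands. One to three of four are present, standing in cells of the carrier.
- dropper: Bystander: small amber dropper bottle with a rubber bulb, 42 mm in diameter, 92 mm tall, loose among the bottles; origin at the centre of its foot. Not part of the job.
- stoppered: Bystander: clear glass bottle with a flat glass stopper, 60 mm in diameter, 114 mm tall, loose among the bottles; origin at the centre of its foot. Not part of the job.
There are look-alikes about, which are no part of the job. What is shaped like the part that bears bottle0_mid but yellow is not meant.

How it is judged:
By the outcome, as a careful person would: the job done as asked, in the order asked, and still so for the second after the job is handed in, with the robot touching nothing.
Of bottle0, bottle1, bottle2, bottle3, bottle4 only 4 to 5 are there at a start; the rules pass over those that are not, and their reading is None.
Of jar0, jar1, jar2, jar3 only 1 to 3 are there at a start; the rules pass over those that are not, and their reading is None.
At some moment in a run one of bottle0, bottle1, bottle2, bottle3, bottle4 may be knocked a few centimetres aside while the robot is not near it.
It also fails if it takes over 210 s, if anything falls off the work surface, if the arm or the gripper's body presses on something with over 40 N, if the wrist force passes 120 N, or if a joint passes its speed limit or range.

## Working session

There is one attempt and no reset: what is moved stays moved. The work goes in short steps, Python scripts to look and compute and a tool call to move; the robot and the scene stay as the last step left them, time stands still between calls to the robot, and variables do not carry over. Pictures are saved under pics/ and viewed, and the job is handed in when it is done.

Besides the shell and the picture viewer there is one more tool, called after "Request:" as a command line: name --argument value ..., lists and objects as JSON in quotes. drive_tool: Moves the arm, as the interface text tells. Its arguments: {"type":"object","properties":{"deltas":{"type":"array","items":{"type":"object","properties":{"dx":{"type":"number"},"dy":{"type":"number"},"dz":{"type":"number"},"wx":{"type":"number"},"wy":{"type":"number"},"wz":{"type":"number"}}}},"gripper":{"type":"number"}},"required":["deltas"]}

```bash
ls; mkdir -p pics
python3 - <<'E'
from station import r,cams,ticket
import cv2,numpy as np
s=r.sense(); print(s['time_s'],s['tcp_pos'],np.round(s['ee_rot'],3),s['gripper_width'],r.hold_point_z)
for n in ['scene','top','wrist']:
    im=cams.capture(n); cv2.imwrite(f'pics/{n}0.png',im[:,:,::-1])
    m=cams.camera_model(n); print(n,{k:np.round(v,4).tolist() for k,v in m.items()})
E
```

```text
pics
0.0 [0.2820986  0.55703836 0.22144549] [[ 0.892 -0.452 -0.001]
 [-0.452 -0.892 -0.002]
 [ 0.     0.002 -1.   ]] 1.0000281938505704 0.0187
scene {'intrinsics': [[397.2083, 0.0, 279.1531], [0.0, 397.2083, 211.4993], [0.0, 0.0, 1.0]], 'distortion': [-0.0991, 0.0, 0.0, 0.0, 0.0], 'extrinsics': [[0.7056, 0.7086, -0.0021, -0.3199], [0.5602, -0.5598, -0.6106, -0.2943], [-0.4338, 0.4296, -0.792, 1.1752], [0.0, 0.0, 0.0, 1.0]]}
top {'intrinsics': [[483.5251, 0.0, 283.8466], [0.0, 483.5251, 200.731], [0.0, 0.0, 1.0]], 'distortion': [0.0146, 0.0, 0.0, 0.0, 0.0], 'extrinsics': [[-0.0024, -1.0, -0.0065, -0.085], [-0.9969, 0.0029, -0.078, 0.548], [0.078, 0.0063, -0.9969, 1.026], [0.0, 0.0, 0.0, 1.0]]}
wrist {'intrinsics': [[374.0239, 0.0, 275.2886], [0.0, 374.0239, 210.3996], [0.0, 0.0, 1.0]], 'distortion': [-0.0406, 0.0, 0.0, 0.0, 0.0], 'T_tool_cam': [[0.0001, -0.9546, -0.298, 0.0823], [1.0, 0.0002, -0.0004, -0.0003], [0.0004, -0.298, 0.9546, -0.1623], [0.0, 0.0, 0.0, 1.0]]}
```

View pics/scene0.png

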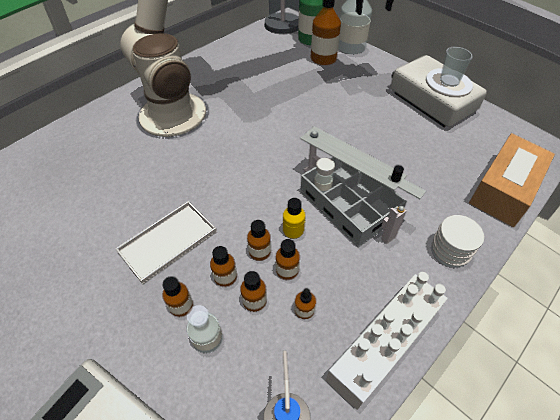

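View pics/top0.png

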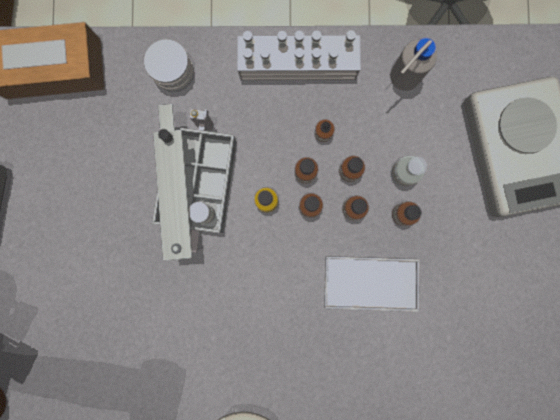

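View pics/wrist0.png

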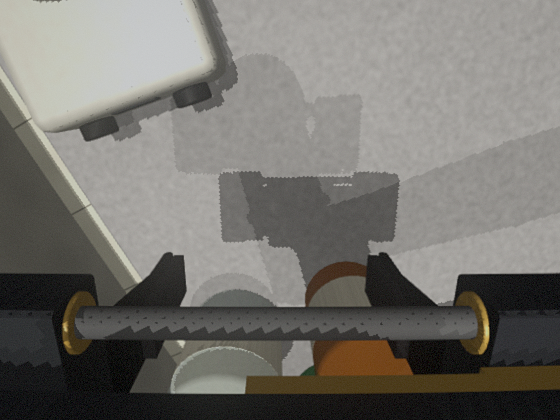

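```bash
cat > h.py <<'E'
from station import r,cams,ticket
import cv2,numpy as np
def cap(n,fn=None):
    s=r.sense(); im=cams.capture(n)
    if fn: cv2.imwrite('pics/'+fn,im[:,:,::-1])
    return im,s
def E(n,s=None):
    m=cams.camera_model(n)
    if n!='wrist': return np.array(m['intrinsics']),np.array(m['distortion']),np.array(m['extrinsics'])
    T=np.eye(4);T[:3,:3]=s['ee_rot'];T[:3,3]=s['tcp_pos']
    return np.array(m['intrinsics']),np.array(m['distortion']),np.linalg.inv(T@np.array(m['T_tool_cam']))
def ray(n,px,z,s=None):
    K,D,X=E(n,s); px=np.array(px,float).reshape(-1,1,2)
    u=cv2.undistortPoints(px,K,D).reshape(-1,2)
    d=np.c_[u,np.ones(len(u))]@X[:3,:3]; c=-X[:3,:3].T@X[:3,3]
    t=(np.broadcast_to(z,len(u))-c[2])/d[:,2]
    return c+t[:,None]*d
def proj(n,P,s=None):
    K,D,X=E(n,s); P=np.array(P,float).reshape(-1,3)
    return cv2.projectPoints(P,cv2.Rodrigues(X[:3,:3])[0],X[:3,3],K,D)[0].reshape(-1,2)
def crop(im,x0,y0,x1,y1,f,fn):
    cv2.imwrite('pics/'+fn,cv2.resize(im[y0:y1,x0:x1,::-1],None,fx=f,fy=f,interpolation=cv2.INTER_CUBIC))
E
python3 - <<'E'
from h import *
im,_=cap('top'); crop(im,140,90,250,270,3.3,'c1.png'); crop(im,240,110,440,330,2.7,'c2.png')
im,_=cap('scene'); crop(im,280,110,440,260,4,'c3.png')
E
```

```text
(no output)
```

View pics/c1.png

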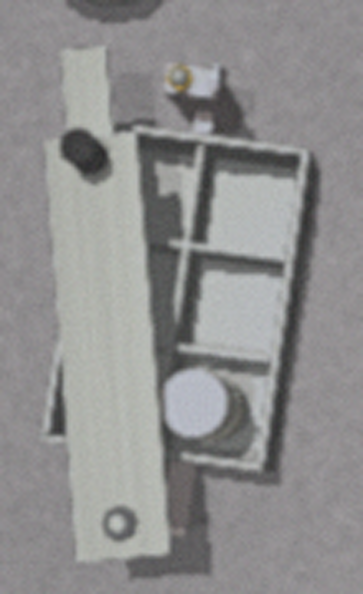

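View pics/c2.png

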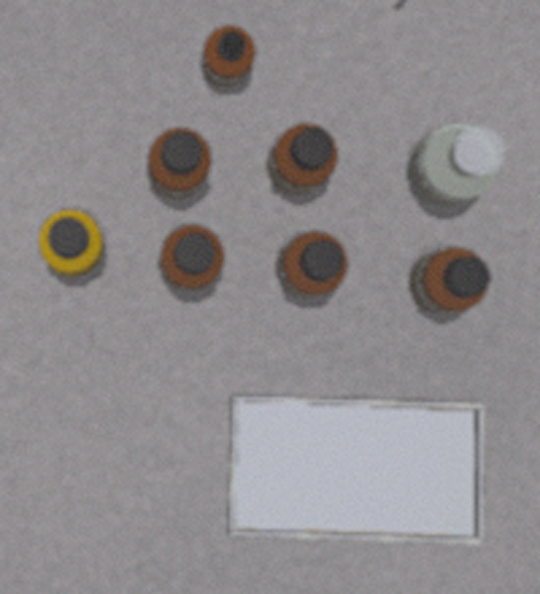

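View pics/c3.png

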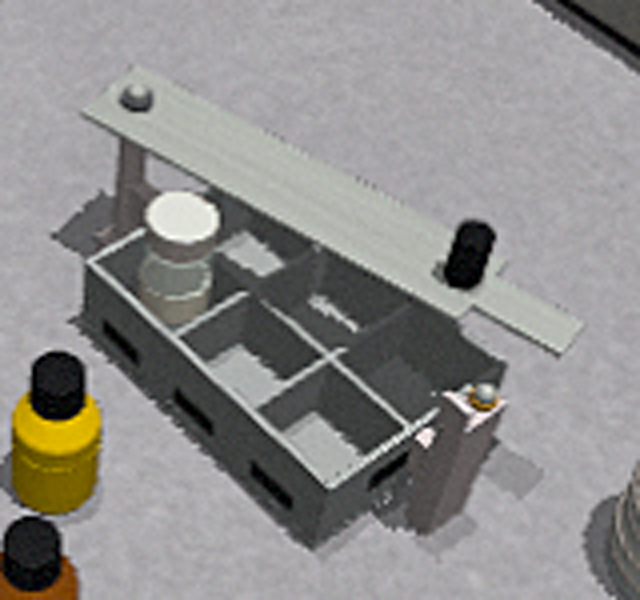

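Run:
```python
from h import *
np.set_printoptions(precision=4,suppress=True)
c=ray('top',[(233.9,135.5),(221.8,232.4),(153,222.7)],.06);print(c)
d=c[0]-c[1]; print('long',np.linalg.norm(d),np.degrees(np.arctan2(d[1],d[0]))); e=c[2]-c[1];print('short',np.linalg.norm(e),np.degrees(np.arctan2(-e[0],e[1])))
print('centre',(c[0]+c[2])/2)
hg=ray('top',[(176.4,248.2)],.125)[0];print('hinge',hg)
cat=ray('top',[(194.5,113.6)],.122)[0];print('post',cat, 'ang',np.degrees(np.arctan2(*(cat-hg)[[1,0]])),np.linalg.norm(cat-hg))
k=ray('top',[(140+75/3.3,90+147/3.3)],.151);print('knobtop',k,np.linalg.norm((k[0]-hg)[:2]))
print('jar lid',ray('top',[(140+193/3.3,90+402/3.3)],.1))
im,_=cap('top'); im=im.astype(int)
# caps: black blobs
hsv=cv2.cvtColor(im.astype(np.uint8),cv2.COLOR_RGB2HSV)
m=(im.max(2)<75).astype(np.uint8); m[:, :240]=0; m[:,440:]=0; m[:110]=0;m[240:]=0
n,l,st,ce=cv2.connectedComponentsWithStats(m)
for i in range(1,n):
    if st[i,4]>60: print(st[i],ce[i],ray('top',[ce[i]],.100)[0])
t=[(240+x/2.7,110+y/2.7) for x,y in [(232,398),(483,404),(480,541),(231,533)]]
tr=ray('top',t,.016);print(tr,tr.mean(0),np.linalg.norm(tr[0]-tr[1]),np.linalg.norm(tr[1]-tr[2]))
```

```text
[[0.683  0.0183 0.06  ]
 [0.4792 0.0423 0.06  ]
 [0.4997 0.1855 0.06  ]]
long 0.2051876342742506 -6.712432807081888
short 0.1446755996100431 -8.157521547459345
centre [0.5914 0.1019 0.06  ]
hinge [0.4481 0.1212 0.125 ]
post [0.7139 0.0899 0.122 ] ang -6.723171882992194 0.26768211820590176
knobtop [[0.6656 0.1448 0.151 ]] 0.21881604183509917
jar lid [[0.5199 0.0839 0.1   ]]
[321 122  10  11  81] [325.2593 126.9136] [ 0.6913 -0.1711  0.1   ]
[300 159  15  16 161] [306.8758 166.7888] [ 0.61   -0.1334  0.1   ]
[347 158  16  15 181] [354.7845 165.0497] [ 0.6132 -0.2297  0.1   ]
[259 192  13  13  97] [265.4124 198.0103] [ 0.5472 -0.05    0.1   ]
[305 197  14  15 136] [311.7721 203.8456] [ 0.5352 -0.1427  0.1   ]
[351 199  16  15 171] [358.7018 206.3684] [ 0.5299 -0.2364  0.1   ]
[404 206  17  14 187] [411.984  212.3262] [ 0.5177 -0.3422  0.1   ]
[[ 0.4254 -0.1767  0.016 ]
 [ 0.4204 -0.3763  0.016 ]
 [ 0.3131 -0.3712  0.016 ]
 [ 0.3193 -0.1749  0.016 ]] [ 0.3696 -0.2748  0.016 ] 0.19960415451485714 0.10747067896099718
```

```bash
cat >> h.py <<'E'
def to(x=None,y=None,z=None,yaw=None):
    s=r.sense(); R=np.array(s['ee_rot']); p=np.array(s['tcp_pos'])
    t=p.copy()
    for i,v in enumerate((x,y,z)):
        if v is not None: t[i]=v
    y0=np.degrees(np.arctan2(R[1,0],R[0,0]))
    d=R.T@(t-p)
    print('delta tool',np.round(d,4),'wz',None if yaw is None else round(-((yaw-y0+180)%360-180),1),'yaw0',round(y0,1),'t',round(s['time_s'],2))
def st():
    s=r.sense(); print('t',s['time_s'],'p',np.round(s['tcp_pos'],4),'F',np.round(s['wrist_force'],2),'g',round(s['gripper_width'],3),'j',np.round(s['joints'],1)); print(np.round(s['ee_rot'],3).tolist())
    return s
E
python3 -c "
from h import *
to(.6665,.145,.223,6.3)"
```

```text
delta tool [ 0.5291  0.1943 -0.0007] wz -33.2 yaw0 -26.9 t 0.3
```

Request:
drive_tool --deltas '[{"dx":0.03,"dy":0.011,"wz":-3},{"dx":0.07,"dy":0.025,"wz":-8},{"dx":0.11,"dy":0.04,"wz":-14},{"dx":0.15,"dy":0.055,"wz":-20},{"dx":0.19,"dy":0.07,"wz":-26},{"dx":0.23,"dy":0.085,"wz":-33},{"dx":0.27,"dy":0.1,"wz":-33},{"dx":0.31,"dy":0.114,"wz":-33},{"dx":0.35,"dy":0.129,"wz":-33},{"dx":0.39,"dy":0.143,"wz":-33},{"dx":0.43,"dy":0.158,"wz":-33},{"dx":0.47,"dy":0.173,"wz":-33},{"dx":0.5,"dy":0.184,"wz":-33},{"dx":0.52,"dy":0.191,"wz":-33},{"dx":0.53,"dy":0.194,"wz":-33},{"dx":0.53,"dy":0.194,"wz":-33},{"dx":0.53,"dy":0.194,"wz":-33}]' --gripper 0.6

```text
schema error: expected keys dx, dy, dz, wx, wy, wz
```

Run:
```python
from h import *
st(); im,s=cap('wrist','w1.png'); print(proj('wrist',[(.6665,.145,.151),s['tcp_pos']],s))
```

```text
t 0.3 p [0.2823 0.5574 0.2222] F [ 0.15 -0.89  0.52] g 1.002 j [ 78.   22.1   0.4  -0.  -68.4 -14.8]
[[0.892, -0.452, -0.0], [-0.452, -0.892, -0.001], [0.0, 0.001, -1.0]]
[[ -72.24373493 1096.00802037]
 [ 275.96144336  273.30973585]]
```

View pics/w1.png

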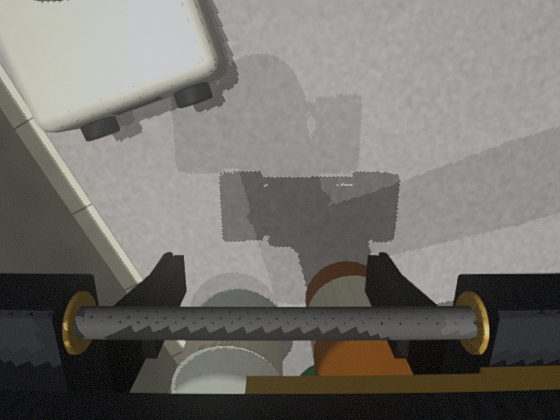

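Request:
drive_tool --deltas '[{"dx":0.04,"dy":0.015,"dz":0,"wx":0,"wy":0,"wz":-5},{"dx":0.085,"dy":0.031,"dz":0,"wx":0,"wy":0,"wz":-10},{"dx":0.13,"dy":0.048,"dz":0,"wx":0,"wy":0,"wz":-16},{"dx":0.175,"dy":0.064,"dz":0,"wx":0,"wy":0,"wz":-22},{"dx":0.22,"dy":0.081,"dz":0,"wx":0,"wy":0,"wz":-28},{"dx":0.265,"dy":0.097,"dz":0,"wx":0,"wy":0,"wz":-33},{"dx":0.31,"dy":0.114,"dz":0,"wx":0,"wy":0,"wz":-33},{"dx":0.355,"dy":0.13,"dz":0,"wx":0,"wy":0,"wz":-33},{"dx":0.4,"dy":0.147,"dz":0,"wx":0,"wy":0,"wz":-33},{"dx":0.445,"dy":0.163,"dz":0,"wx":0,"wy":0,"wz":-33},{"dx":0.49,"dy":0.18,"dz":0,"wx":0,"wy":0,"wz":-33},{"dx":0.52,"dy":0.191,"dz":0,"wx":0,"wy":0,"wz":-33},{"dx":0.53,"dy":0.194,"dz":0,"wx":0,"wy":0,"wz":-33},{"dx":0.53,"dy":0.194,"dz":0,"wx":0,"wy":0,"wz":-33},{"dx":0.53,"dy":0.194,"dz":0,"wx":0,"wy":0,"wz":-33}]' --gripper 0.6

```text
time_s: 1.85
tcp_pos: [0.6669, 0.1457, 0.2224]
ee_rot: [[0.994, 0.107, -0.001], [0.107, -0.994, 0.0], [-0.001, -0.0, -1.0]]
wrist_force: [-0.6, -0.2, 0.4]
gripper_width: 0.597
```

Run:
```python
from h import *
st(); im,s=cap('wrist','w1b.png'); print(proj('wrist',[(.6665,.145,.151),s['tcp_pos']],s))
```

```text
t 1.85 p [0.6669 0.1457 0.2224] F [-0.63 -0.2   0.37] g 0.597 j [ 25.9  27.8   9.6  -0.  -71.9  70.3]
[[0.994, 0.107, -0.001], [0.107, -0.994, 0.0], [-0.001, -0.0, -1.0]]
[[276.67924075 224.85977578]
 [275.7642856  273.64450219]]
```

View pics/w1b.png

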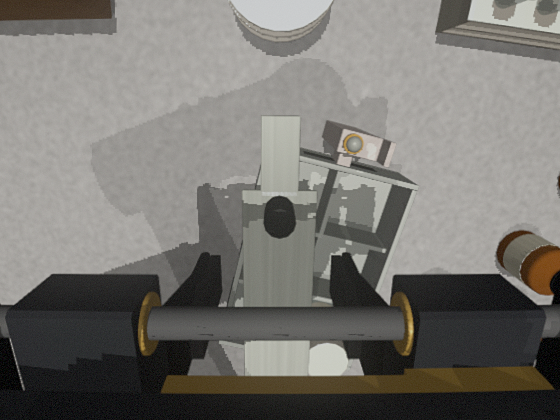

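Request:
drive_tool --deltas '[{"dx":0,"dy":-0.001,"dz":0.03,"wx":0,"wy":0,"wz":0},{"dx":0,"dy":-0.001,"dz":0.055,"wx":0,"wy":0,"wz":0},{"dx":0,"dy":-0.001,"dz":0.075,"wx":0,"wy":0,"wz":0},{"dx":0,"dy":-0.001,"dz":0.09,"wx":0,"wy":0,"wz":0},{"dx":0,"dy":-0.001,"dz":0.098,"wx":0,"wy":0,"wz":0},{"dx":0,"dy":-0.001,"dz":0.098,"wx":0,"wy":0,"wz":0}]' --gripper 0.6

```text
time_s: 2.5
tcp_pos: [0.6662, 0.147, 0.1237]
ee_rot: [[0.994, 0.109, -0.002], [0.109, -0.994, -0.001], [-0.002, 0.0, -1.0]]
wrist_force: [-0.1, -0.0, 0.1]
gripper_width: 0.598
```

Request:
drive_tool --deltas '[{"dx":0,"dy":0,"dz":0,"wx":0,"wy":0,"wz":0},{"dx":0,"dy":0,"dz":0,"wx":0,"wy":0,"wz":0},{"dx":0,"dy":0,"dz":0,"wx":0,"wy":0,"wz":0}]' --gripper 0.35

```text
time_s: 2.8
tcp_pos: [0.6679, 0.1463, 0.1257]
ee_rot: [[0.994, 0.107, 0.002], [0.107, -0.994, 0.001], [0.002, -0.001, -1.0]]
wrist_force: [0.3, -0.3, -0.4]
gripper_width: 0.418
```

Run:
```python
from h import *
s=st()
H=np.array([.4481,.1212]); 
# circle waypoints in tool frame; tool now at bar angle a0; targets
R=np.array(s['ee_rot']);p=np.array(s['tcp_pos'])
for a in range(14,101,6):
    w=np.radians(a-6.8); t=np.r_[H+.22*np.array([np.cos(w),np.sin(w)]),p[2]]
    print(a,np.round(R.T@(t-p),3))
```

```text
t 2.8 p [0.6679 0.1463 0.1257] F [ 0.33 -0.26 -0.37] g 0.418 j [ 25.9  31.8   2.1   0.  -60.2  70.3]
[[0.994, 0.107, 0.002], [0.107, -0.994, 0.001], [0.002, -0.001, -1.0]]
14 [-0.001 -0.003 -0.   ]
20 [-0.003 -0.026  0.   ]
26 [-0.007 -0.048  0.   ]
32 [-0.013 -0.07   0.   ]
38 [-0.022 -0.092  0.   ]
44 [-0.033 -0.112  0.   ]
50 [-0.046 -0.131 -0.   ]
56 [-0.06  -0.149 -0.   ]
62 [-0.077 -0.165 -0.   ]
68 [-0.095 -0.179 -0.   ]
74 [-0.115 -0.191 -0.   ]
80 [-0.135 -0.201 -0.   ]
86 [-0.157 -0.209 -0.   ]
92 [-0.179 -0.215 -0.   ]
98 [-0.202 -0.218 -0.   ]
```

Request:
drive_tool --deltas '[{"dx":-0.001,"dy":-0.012,"dz":0,"wx":0,"wy":0,"wz":-3},{"dx":-0.003,"dy":-0.026,"dz":0,"wx":0,"wy":0,"wz":-7},{"dx":-0.005,"dy":-0.037,"dz":0,"wx":0,"wy":0,"wz":-10},{"dx":-0.007,"dy":-0.048,"dz":0,"wx":0,"wy":0,"wz":-13},{"dx":-0.013,"dy":-0.07,"dz":0,"wx":0,"wy":0,"wz":-19},{"dx":-0.022,"dy":-0.092,"dz":0,"wx":0,"wy":0,"wz":-25},{"dx":-0.033,"dy":-0.112,"dz":0,"wx":0,"wy":0,"wz":-31},{"dx":-0.046,"dy":-0.131,"dz":0,"wx":0,"wy":0,"wz":-37},{"dx":-0.06,"dy":-0.149,"dz":0,"wx":0,"wy":0,"wz":-43},{"dx":-0.077,"dy":-0.165,"dz":0,"wx":0,"wy":0,"wz":-49},{"dx":-0.095,"dy":-0.179,"dz":0,"wx":0,"wy":0,"wz":-55},{"dx":-0.105,"dy":-0.185,"dz":0,"wx":0,"wy":0,"wz":-58},{"dx":-0.115,"dy":-0.191,"dz":0,"wx":0,"wy":0,"wz":-61},{"dx":-0.125,"dy":-0.196,"dz":0,"wx":0,"wy":0,"wz":-64},{"dx":-0.135,"dy":-0.201,"dz":0,"wx":0,"wy":0,"wz":-67},{"dx":-0.146,"dy":-0.205,"dz":0,"wx":0,"wy":0,"wz":-70},{"dx":-0.157,"dy":-0.209,"dz":0,"wx":0,"wy":0,"wz":-73},{"dx":-0.168,"dy":-0.212,"dz":0,"wx":0,"wy":0,"wz":-76},{"dx":-0.179,"dy":-0.215,"dz":0,"wx":0,"wy":0,"wz":-79},{"dx":-0.186,"dy":-0.216,"dz":0,"wx":0,"wy":0,"wz":-80}]' --gripper 0.35

```text
time_s: 4.8
tcp_pos: [0.4591, 0.3413, 0.1253]
ee_rot: [[0.066, 0.998, 0.001], [0.998, -0.066, 0.001], [0.001, 0.001, -1.0]]
wrist_force: [-0.2, -0.2, -0.0]
gripper_width: 0.356
```

Run:
```python
from h import *
s=st()
im,_=cap('top','t1.png'); crop(im,80,90,260,290,3,'c4.png')
```

```text
t 4.8 p [0.4591 0.3413 0.1253] F [-0.2  -0.17 -0.01] g 0.356 j [ 52.8  22.  -14.9   0.  -53.1 123.4]
[[0.066, 0.998, 0.001], [0.998, -0.066, 0.001], [0.001, 0.001, -1.0]]
```

View pics/c4.png

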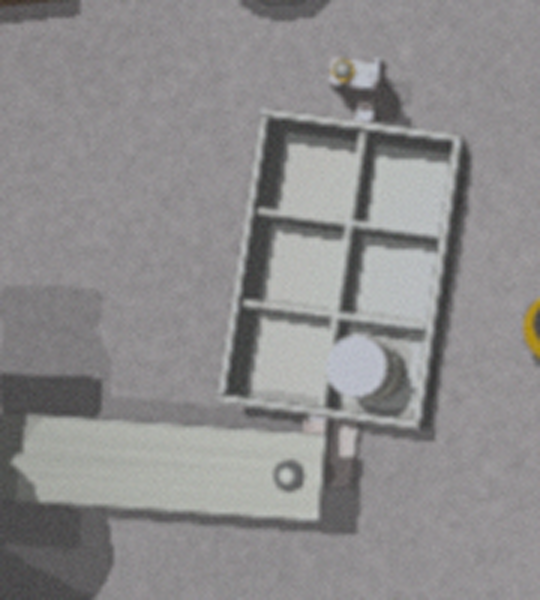

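Request:
drive_tool --deltas '[{"dx":0,"dy":-0.003,"dz":0,"wx":0,"wy":0,"wz":0},{"dx":0,"dy":-0.006,"dz":0,"wx":0,"wy":0,"wz":-1},{"dx":0,"dy":-0.009,"dz":0,"wx":0,"wy":0,"wz":-2},{"dx":0,"dy":-0.009,"dz":0,"wx":0,"wy":0,"wz":-2},{"dx":0,"dy":-0.007,"dz":0,"wx":0,"wy":0,"wz":-2},{"dx":0,"dy":-0.007,"dz":-0.02,"wx":0,"wy":0,"wz":-2},{"dx":0,"dy":-0.007,"dz":-0.06,"wx":0,"wy":0,"wz":-2},{"dx":0,"dy":-0.007,"dz":-0.1,"wx":0,"wy":0,"wz":-2},{"dx":0,"dy":-0.007,"dz":-0.1,"wx":0,"wy":0,"wz":-2}]'

```text
time_s: 5.75
tcp_pos: [0.4553, 0.3437, 0.2311]
ee_rot: [[0.032, 0.999, 0.01], [0.999, -0.032, 0.009], [0.009, 0.009, -1.0]]
wrist_force: [0.4, 0.7, 0.7]
gripper_width: 0.349
```

Run:
```python
from h import *
s=st()
im,_=cap('top','t2.png'); crop(im,80,90,260,290,3,'c5.png')
```

```text
t 5.75 p [0.4553 0.3437 0.2311] F [0.44 0.67 0.74] g 0.349 j [ 53.4  16.   -7.2   0.2 -66.  124.7]
[[0.032, 0.999, 0.01], [0.999, -0.032, 0.009], [0.009, 0.009, -1.0]]
```

View pics/c5.png

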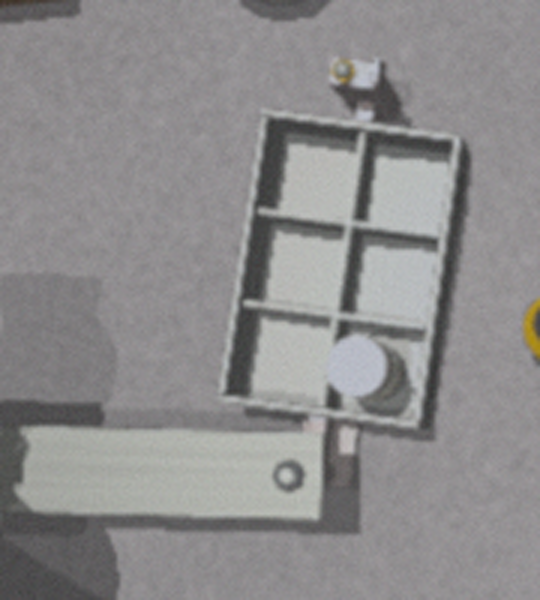

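Run:
```python
from h import *
np.set_printoptions(precision=4,suppress=True)
f=lambda L:[(80+x/3,90+y/3) for x,y in L]
c=ray('top',f([(265,110),(462,135),(420,430),(220,398)]),.06);print(c,c.mean(0))
d=(c[0]+c[1]-c[2]-c[3]);print(np.degrees(np.arctan2(d[1],d[0])))
j=ray('top',f([(351,222),(337,318)]),.05);print(j,j.mean(0))
im,_=cap('top')
hsv=cv2.cvtColor(im,cv2.COLOR_RGB2HSV)
x=im[195:230,185:218]; print(x[17,14]); 
m=((x.min(2)>165)).astype(np.uint8)
n,l,s_,ce=cv2.connectedComponentsWithStats(m); print(s_,ce)
i=1+np.argmax(s_[1:,4]); print(ray('top',[ce[i]+[185,195]],.1), ray('top',[(80+357/3,90+366/3)],.1))
to(.520,.084,.2,-6.8)
```

```text
[[0.7023 0.1569 0.06  ]
 [0.684  0.0181 0.06  ]
 [0.4773 0.046  0.06  ]
 [0.4998 0.1848 0.06  ]] [0.5909 0.1015 0.06  ]
-7.773085970827833
[[0.6242 0.0973 0.05  ]
 [0.5561 0.1064 0.05  ]] [0.5901 0.1019 0.05  ]
[183 187 197]
[[  0   0  33  35 605]
 [  0   0  23  31 434]
 [ 13   0  20   4  52]
 [ 25   9   8  13  33]
 [ 32  29   1   2   2]
 [  0  31   5   2   8]
 [  6  32   7   2  11]
 [ 14  33   5   2   8]
 [  0  34   1   1   1]
 [ 22  34   1   1   1]] [[19.0298 18.5455]
 [10.076  15.9793]
 [24.2885  0.9423]
 [30.3939 12.8485]
 [32.     29.5   ]
 [ 1.625  31.625 ]
 [ 9.1818 32.6364]
 [16.     33.5   ]
 [ 0.     34.    ]
 [22.     34.    ]]
[[0.5216 0.0907 0.1   ]] [[0.5195 0.0828 0.1   ]]
delta tool [-0.2554  0.0757  0.025 ] wz 94.9 yaw0 88.1 t 5.85
```

Request:
drive_tool --deltas '[{"dx":-0.03,"dy":0.01,"dz":0,"wx":0,"wy":0,"wz":8},{"dx":-0.06,"dy":0.02,"dz":0,"wx":0,"wy":0,"wz":16},{"dx":-0.09,"dy":0.03,"dz":0,"wx":0,"wy":0,"wz":24},{"dx":-0.12,"dy":0.04,"dz":0,"wx":0,"wy":0,"wz":32},{"dx":-0.15,"dy":0.05,"dz":0,"wx":0,"wy":0,"wz":40},{"dx":-0.18,"dy":0.06,"dz":0,"wx":0,"wy":0,"wz":48},{"dx":-0.2,"dy":0.065,"dz":0.005,"wx":0,"wy":0,"wz":56},{"dx":-0.22,"dy":0.07,"dz":0.01,"wx":0,"wy":0,"wz":64},{"dx":-0.24,"dy":0.074,"dz":0.015,"wx":0,"wy":0,"wz":72},{"dx":-0.25,"dy":0.076,"dz":0.02,"wx":0,"wy":0,"wz":80},{"dx":-0.256,"dy":0.076,"dz":0.025,"wx":0,"wy":0,"wz":88},{"dx":-0.256,"dy":0.076,"dz":0.025,"wx":0,"wy":0,"wz":95},{"dx":-0.256,"dy":0.076,"dz":0.025,"wx":0,"wy":0,"wz":95},{"dx":-0.256,"dy":0.076,"dz":0.025,"wx":0,"wy":0,"wz":95}]' --gripper 0.75

```text
time_s: 7.25
tcp_pos: [0.5196, 0.0828, 0.1985]
ee_rot: [[0.993, -0.117, -0.002], [-0.117, -0.993, -0.001], [-0.002, 0.001, -1.0]]
wrist_force: [1.1, -0.2, -0.7]
gripper_width: 0.75
```

Run:
```python
from h import *
st(); im,s=cap('wrist','w2.png'); print(proj('wrist',[(.5195,.083,.1),s['tcp_pos']],s))
```

```text
t 7.25 p [0.5196 0.0828 0.1985] F [ 1.1  -0.21 -0.65] g 0.75 j [ 26.7  13.6 -15.4  -0.  -61.1  56.6]
[[0.993, -0.117, -0.002], [-0.117, -0.993, -0.001], [-0.002, 0.001, -1.0]]
[[275.37607171 211.7109192 ]
 [275.86528247 273.5263283 ]]
```

View pics/w2.png

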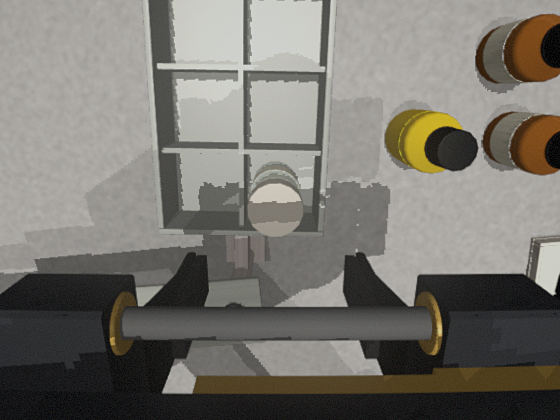

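Request:
drive_tool --deltas '[{"dx":0.001,"dy":0,"dz":0.03,"wx":0,"wy":0,"wz":0},{"dx":0.001,"dy":0,"dz":0.06,"wx":0,"wy":0,"wz":0},{"dx":0.001,"dy":0,"dz":0.09,"wx":0,"wy":0,"wz":0},{"dx":0.001,"dy":0,"dz":0.11,"wx":0,"wy":0,"wz":0},{"dx":0.001,"dy":0,"dz":0.125,"wx":0,"wy":0,"wz":0},{"dx":0.001,"dy":0,"dz":0.13,"wx":0,"wy":0,"wz":0},{"dx":0.001,"dy":0,"dz":0.13,"wx":0,"wy":0,"wz":0}]'

```text
time_s: 8.0
tcp_pos: [0.5207, 0.0829, 0.069]
ee_rot: [[0.993, -0.118, -0.001], [-0.118, -0.993, -0.001], [-0.001, 0.001, -1.0]]
wrist_force: [-0.8, -0.4, 0.2]
gripper_width: 0.754
```

Request:
drive_tool --deltas '[{"dx":0,"dy":0,"dz":0,"wx":0,"wy":0,"wz":0},{"dx":0,"dy":0,"dz":0,"wx":0,"wy":0,"wz":0},{"dx":0,"dy":0,"dz":0,"wx":0,"wy":0,"wz":0},{"dx":0,"dy":0,"dz":0,"wx":0,"wy":0,"wz":0},{"dx":0,"dy":0,"dz":0,"wx":0,"wy":0,"wz":0},{"dx":0,"dy":0,"dz":0,"wx":0,"wy":0,"wz":0}]' --gripper 0.4

```text
time_s: 8.6
tcp_pos: [0.5214, 0.083, 0.0701]
ee_rot: [[0.993, -0.119, 0.001], [-0.119, -0.993, 0.0], [0.001, -0.0, -1.0]]
wrist_force: [-0.7, -1.2, 3.6]
gripper_width: 0.477
```

Run:
```python
from h import *
st(); im,s=cap('wrist','w3.png')
to(.37,-.275,.2)
```

```text
t 8.6 p [0.5214 0.083  0.0701] F [-0.69 -1.16  3.55] g 0.477 j [ 26.7  22.2 -24.5   0.  -43.2  56.5]
[[0.993, -0.119, 0.001], [-0.119, -0.993, 0.0], [0.001, -0.0, -1.0]]
delta tool [-0.1076  0.3735 -0.1301] wz None yaw0 -6.8 t 8.65
```

View pics/w3.png

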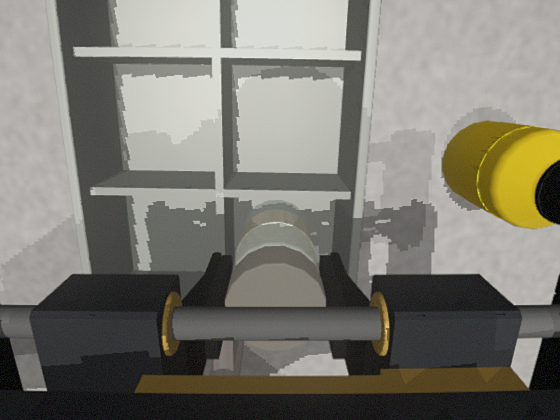

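Request:
drive_tool --deltas '[{"dx":0,"dy":0,"dz":-0.01,"wx":0,"wy":0,"wz":0},{"dx":0,"dy":0,"dz":-0.03,"wx":0,"wy":0,"wz":0},{"dx":0,"dy":0,"dz":-0.06,"wx":0,"wy":0,"wz":0},{"dx":0,"dy":0,"dz":-0.09,"wx":0,"wy":0,"wz":0},{"dx":0,"dy":0,"dz":-0.115,"wx":0,"wy":0,"wz":0},{"dx":-0.003,"dy":0.01,"dz":-0.125,"wx":0,"wy":0,"wz":0},{"dx":-0.01,"dy":0.035,"dz":-0.13,"wx":0,"wy":0,"wz":-1},{"dx":-0.02,"dy":0.07,"dz":-0.13,"wx":0,"wy":0,"wz":-2},{"dx":-0.03,"dy":0.105,"dz":-0.13,"wx":0,"wy":0,"wz":-3},{"dx":-0.04,"dy":0.14,"dz":-0.13,"wx":0,"wy":0,"wz":-5},{"dx":-0.05,"dy":0.175,"dz":-0.13,"wx":0,"wy":0,"wz":-7},{"dx":-0.06,"dy":0.21,"dz":-0.13,"wx":0,"wy":0,"wz":-7},{"dx":-0.07,"dy":0.245,"dz":-0.13,"wx":0,"wy":0,"wz":-7},{"dx":-0.08,"dy":0.28,"dz":-0.13,"wx":0,"wy":0,"wz":-7},{"dx":-0.09,"dy":0.315,"dz":-0.13,"wx":0,"wy":0,"wz":-7},{"dx":-0.1,"dy":0.345,"dz":-0.13,"wx":0,"wy":0,"wz":-7},{"dx":-0.105,"dy":0.365,"dz":-0.13,"wx":0,"wy":0,"wz":-7},{"dx":-0.107,"dy":0.373,"dz":-0.13,"wx":0,"wy":0,"wz":-7},{"dx":-0.107,"dy":0.373,"dz":-0.13,"wx":0,"wy":0,"wz":-7},{"dx":-0.107,"dy":0.373,"dz":-0.13,"wx":0,"wy":0,"wz":-7}]'

```text
time_s: 10.65
tcp_pos: [0.37, -0.2742, 0.1992]
ee_rot: [[1.0, 0.002, -0.001], [0.002, -1.0, 0.001], [-0.001, -0.001, -1.0]]
wrist_force: [0.1, 0.5, -0.3]
gripper_width: 0.478
```

Run:
```python
from h import *
st(); im,s=cap('scene','s2.png'); to(.37,-.275,.071,0)
```

```text
t 10.65 p [ 0.37   -0.2742  0.1992] F [ 0.13  0.55 -0.32] g 0.478 j [-16.3   7.1 -23.6  -0.  -59.3 106.4]
[[1.0, 0.002, -0.001], [0.002, -1.0, 0.001], [-0.001, -0.001, -1.0]]
delta tool [-0.0002  0.0011  0.1283] wz 0.2 yaw0 0.2 t 10.7
```

View pics/s2.png

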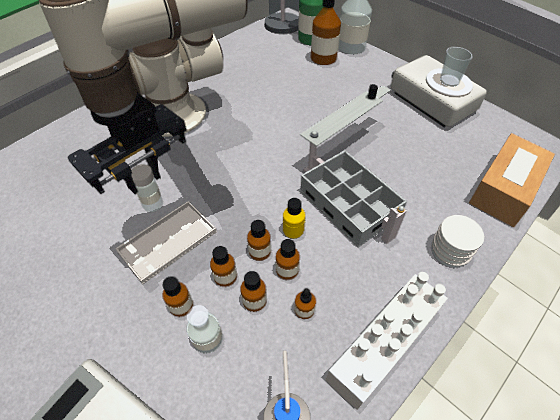

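Request:
drive_tool --deltas '[{"dx":0,"dy":0.001,"dz":0.02,"wx":0,"wy":0,"wz":0},{"dx":0,"dy":0.001,"dz":0.045,"wx":0,"wy":0,"wz":0},{"dx":0,"dy":0.001,"dz":0.07,"wx":0,"wy":0,"wz":0},{"dx":0,"dy":0.001,"dz":0.09,"wx":0,"wy":0,"wz":0},{"dx":0,"dy":0.001,"dz":0.105,"wx":0,"wy":0,"wz":0},{"dx":0,"dy":0.001,"dz":0.115,"wx":0,"wy":0,"wz":0},{"dx":0,"dy":0.001,"dz":0.12,"wx":0,"wy":0,"wz":0},{"dx":0,"dy":0.001,"dz":0.124,"wx":0,"wy":0,"wz":0},{"dx":0,"dy":0.001,"dz":0.127,"wx":0,"wy":0,"wz":0},{"dx":0,"dy":0.001,"dz":0.128,"wx":0,"wy":0,"wz":0},{"dx":0,"dy":0.001,"dz":0.128,"wx":0,"wy":0,"wz":0}]'

```text
time_s: 11.8
tcp_pos: [0.3704, -0.2757, 0.0718]
ee_rot: [[1.0, 0.002, 0.001], [0.002, -1.0, -0.0], [0.001, 0.0, -1.0]]
wrist_force: [0.2, 0.1, -1.3]
gripper_width: 0.478
```

Request:
drive_tool --deltas '[{"dx":0,"dy":0,"dz":0.001,"wx":0,"wy":0,"wz":0},{"dx":0,"dy":0,"dz":0.001,"wx":0,"wy":0,"wz":0}]'

```text
time_s: 12.0
tcp_pos: [0.3703, -0.2757, 0.0707]
ee_rot: [[1.0, 0.002, 0.0], [0.002, -1.0, -0.0], [0.0, 0.0, -1.0]]
wrist_force: [0.9, 0.8, -0.8]
gripper_width: 0.469
```

Request:
drive_tool --deltas '[{"dx":0,"dy":0,"dz":0.001,"wx":0,"wy":0,"wz":0},{"dx":0,"dy":0,"dz":0.001,"wx":0,"wy":0,"wz":0}]'

```text
time_s: 12.2
tcp_pos: [0.3702, -0.2756, 0.0695]
ee_rot: [[1.0, 0.002, -0.0], [0.002, -1.0, 0.0], [-0.0, -0.0, -1.0]]
wrist_force: [-0.3, -0.2, -0.7]
gripper_width: 0.477
```

Request:
drive_tool --deltas '[{"dx":0,"dy":0,"dz":0.001,"wx":0,"wy":0,"wz":0},{"dx":0,"dy":0,"dz":0.001,"wx":0,"wy":0,"wz":0}]'

```text
time_s: 12.4
tcp_pos: [0.3705, -0.2758, 0.0691]
ee_rot: [[1.0, 0.003, 0.0], [0.003, -1.0, -0.0], [0.0, 0.0, -1.0]]
wrist_force: [-1.6, 1.3, 4.9]
gripper_width: 0.473
```

Request:
drive_tool --deltas '[{"dx":0,"dy":0,"dz":0,"wx":0,"wy":0,"wz":0},{"dx":0,"dy":0,"dz":0,"wx":0,"wy":0,"wz":0},{"dx":0,"dy":0,"dz":0,"wx":0,"wy":0,"wz":0},{"dx":0,"dy":0,"dz":-0.01,"wx":0,"wy":0,"wz":0},{"dx":0,"dy":0,"dz":-0.04,"wx":0,"wy":0,"wz":0},{"dx":0,"dy":0,"dz":-0.08,"wx":0,"wy":0,"wz":0},{"dx":0,"dy":0,"dz":-0.12,"wx":0,"wy":0,"wz":0},{"dx":-0.01,"dy":-0.04,"dz":-0.13,"wx":0,"wy":0,"wz":0},{"dx":0,"dy":-0.08,"dz":-0.13,"wx":0,"wy":0,"wz":0},{"dx":0,"dy":-0.12,"dz":-0.13,"wx":0,"wy":0,"wz":0},{"dx":0,"dy":-0.16,"dz":-0.13,"wx":0,"wy":0,"wz":0},{"dx":0,"dy":-0.2,"dz":-0.13,"wx":0,"wy":0,"wz":0},{"dx":0,"dy":-0.22,"dz":-0.13,"wx":0,"wy":0,"wz":0},{"dx":0,"dy":-0.22,"dz":-0.13,"wx":0,"wy":0,"wz":0}]' --gripper 0.65

```text
time_s: 13.8
tcp_pos: [0.3698, -0.0539, 0.1994]
ee_rot: [[1.0, 0.007, 0.002], [0.007, -1.0, 0.001], [0.002, -0.001, -1.0]]
wrist_force: [0.5, 0.2, -0.3]
gripper_width: 0.652
```

```bash
cat >> h.py <<'E'
def caps(im=None):
    if im is None: im,_=cap('top')
    m=(im.max(2)<75).astype(np.uint8); m[:,:100]=0; m[:,440:]=0; m[:100]=0;m[300:]=0
    n,l,s_,ce=cv2.connectedComponentsWithStats(m)
    for i in range(1,n):
        if 60<s_[i,4]<350: 
            # colour around: median of ring
            x,y=ce[i]; print(np.round(ce[i],1),s_[i,4],s_[i,2:4],np.round(ray('top',[ce[i]],.1)[0],4))
    return im
E
python3 - <<'E'
from h import *
st(); im=caps(cap('top','t3.png')[0]); crop(im,90,90,440,330,2.2,'c6.png')
E
```

```text
t 13.8 p [ 0.3698 -0.0539  0.1994] F [ 0.46  0.21 -0.33] g 0.652 j [ 17.   -2.3 -33.6  -0.  -58.6  73.4]
[[1.0, 0.007, 0.002], [0.007, -1.0, 0.001], [0.002, -0.001, -1.0]]
[325.3 126.9] 75 [ 9 11] [ 0.6913 -0.1711  0.1   ]
[174.7 140.4] 174 [33 28] [0.6647 0.1336 0.1   ]
[209.3 142.8] 98 [31 29] [0.6596 0.0637 0.1   ]
[231.2 165.6] 93 [ 9 55] [0.6129 0.0191 0.1   ]
[355.  165.1] 159 [15 15] [ 0.6132 -0.2302  0.1   ]
[307.3 167.4] 99 [14 15] [ 0.6087 -0.1343  0.1   ]
[165.  175.6] 98 [ 9 27] [0.593  0.1521 0.1   ]
[160.2 206.5] 101 [ 9 28] [0.5307 0.1607 0.1   ]
[224.  214.6] 65 [ 7 36] [0.5143 0.0327 0.1   ]
[312.3 204.4] 80 [14 15] [ 0.5341 -0.1438  0.1   ]
[358.7 206.4] 137 [16 14] [ 0.5298 -0.2364  0.1   ]
[412.1 212.4] 168 [16 14] [ 0.5176 -0.3425  0.1   ]
```

View pics/c6.png

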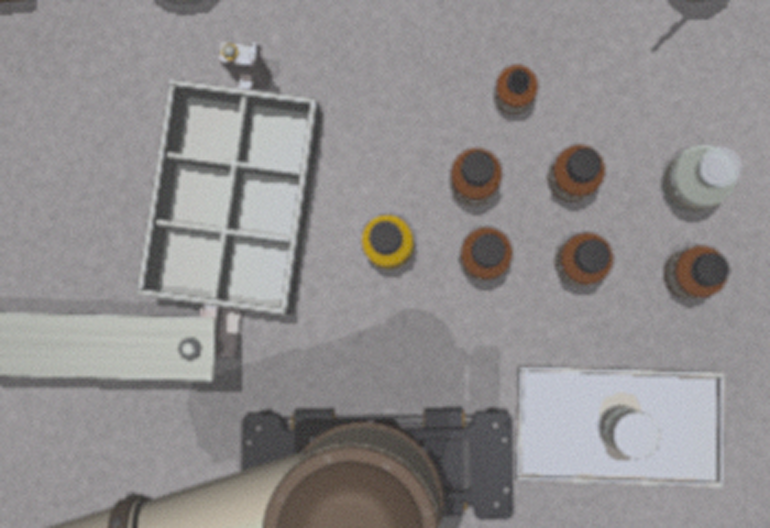

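Request:
drive_tool --deltas '[{"dx":0.03,"dy":0.015,"dz":0,"wx":0,"wy":0,"wz":0},{"dx":0.07,"dy":0.038,"dz":0,"wx":0,"wy":0,"wz":0},{"dx":0.11,"dy":0.06,"dz":0,"wx":0,"wy":0,"wz":0},{"dx":0.15,"dy":0.082,"dz":0,"wx":0,"wy":0,"wz":0},{"dx":0.165,"dy":0.09,"dz":0,"wx":0,"wy":0,"wz":0.4},{"dx":0.165,"dy":0.09,"dz":0,"wx":0,"wy":0,"wz":0.4},{"dx":0.165,"dy":0.09,"dz":0,"wx":0,"wy":0,"wz":0.4}]' --gripper 0.58

```text
time_s: 14.55
tcp_pos: [0.5341, -0.1463, 0.198]
ee_rot: [[1.0, -0.006, -0.002], [-0.006, -1.0, 0.0], [-0.002, -0.0, -1.0]]
wrist_force: [-0.5, 0.9, 0.8]
gripper_width: 0.582
```

Run:
```python
from h import *
st(); im,s=cap('wrist','w4.png'); print(proj('wrist',[(.5345,-.1435,.1),s['tcp_pos']],s));to(.5345,-.1435,.078,0)
```

```text
t 14.55 p [ 0.5341 -0.1463  0.198 ] F [-0.54  0.93  0.81] g 0.582 j [  1.4  16.3 -11.8  -0.  -62.1  88.2]
[[1.0, -0.006, -0.002], [-0.006, -1.0, 0.0], [-0.002, -0.0, -1.0]]
[[271.92739098 211.22692279]
 [275.81885833 273.58738843]]
delta tool [ 0.0009 -0.0023  0.1203] wz -0.3 yaw0 -0.3 t 14.6
```

View pics/w4.png

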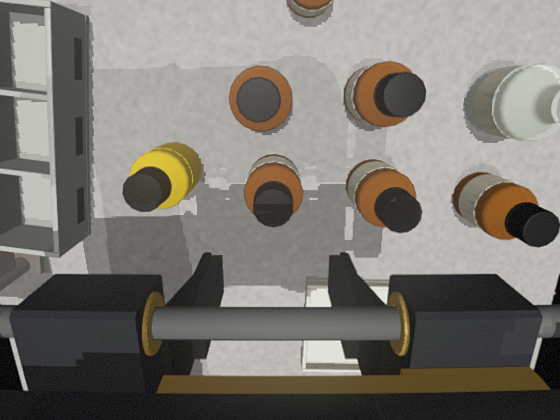

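Run:
```python
from h import *
for n in ['top','scene']:
    K,D,X=E(n); print(n,-X[:3,:3].T@X[:3,3])
im,s=cap('wrist'); crop(im,220,60,440,240,3.6,'w4c.png')
im,_=cap('top'); crop(im,290,150,430,230,5.5,'t4c.png')
im,_=cap('scene'); crop(im,150,190,330,320,4.4,'s4c.png')
```

```text
top [ 0.46609812 -0.09294777  1.06509829]
scene [ 0.90041093 -0.4429801   0.75037356]
```

View pics/w4c.png

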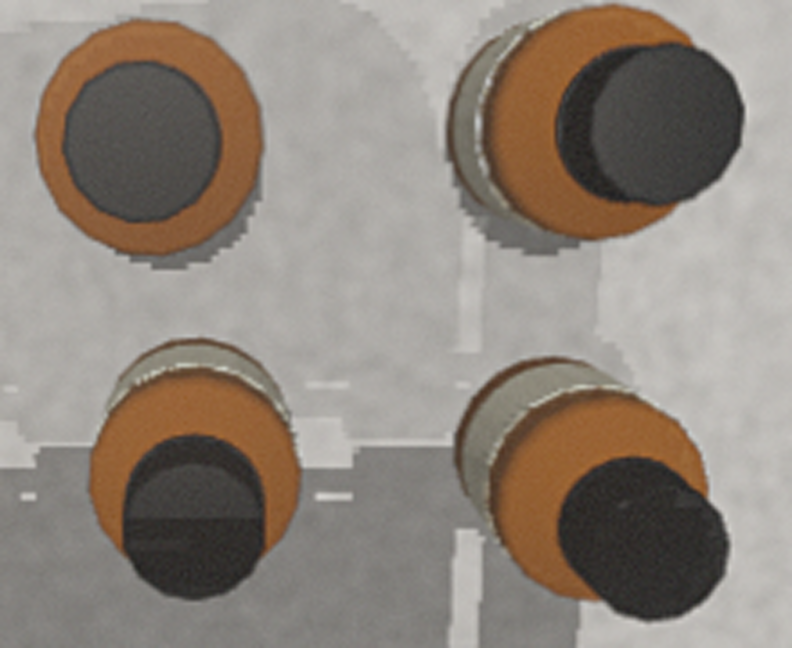

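View pics/t4c.png

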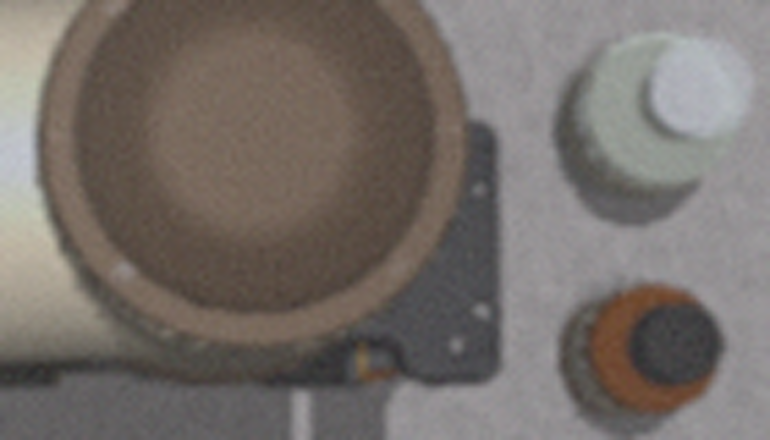

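Run:
```python
from h import *
s=r.sense()
f=lambda x,y:(220+x/3.6,60+y/3.6)
print(np.round(ray('wrist',[f(195,530),f(142,140),f(668,124),f(648,540)],.1,s),4))
st()
```

```text
[[ 0.5374 -0.1439  0.1   ]
 [ 0.6135 -0.1344  0.1   ]
 [ 0.6164 -0.2327  0.1   ]
 [ 0.535  -0.2364  0.1   ]]
t 14.75 p [ 0.5341 -0.145   0.1991] F [-0.04 -0.18 -0.11] g 0.579 j [  1.6  16.1 -11.8  -0.  -62.   88.2]
[[1.0, -0.004, 0.0], [-0.004, -1.0, 0.0], [0.0, -0.0, -1.0]]
```

Request:
drive_tool --deltas '[{"dx":0.002,"dy":-0.001,"dz":0.025,"wx":0,"wy":0,"wz":0},{"dx":0.002,"dy":-0.001,"dz":0.06,"wx":0,"wy":0,"wz":0},{"dx":0.002,"dy":-0.001,"dz":0.09,"wx":0,"wy":0,"wz":0},{"dx":0.002,"dy":-0.001,"dz":0.11,"wx":0,"wy":0,"wz":0},{"dx":0.002,"dy":-0.001,"dz":0.12,"wx":0,"wy":0,"wz":0},{"dx":0.002,"dy":-0.001,"dz":0.121,"wx":0,"wy":0,"wz":0},{"dx":0.002,"dy":-0.001,"dz":0.121,"wx":0,"wy":0,"wz":0}]'

```text
time_s: 15.45
tcp_pos: [0.5376, -0.1441, 0.0786]
ee_rot: [[1.0, -0.004, 0.002], [-0.004, -1.0, -0.0], [0.002, 0.0, -1.0]]
wrist_force: [-0.0, 0.8, 0.3]
gripper_width: 0.579
```

Request:
drive_tool --deltas '[{"dx":0,"dy":0,"dz":0,"wx":0,"wy":0,"wz":0},{"dx":0,"dy":0,"dz":0,"wx":0,"wy":0,"wz":0},{"dx":0,"dy":0,"dz":0,"wx":0,"wy":0,"wz":0},{"dx":0,"dy":0,"dz":0,"wx":0,"wy":0,"wz":0},{"dx":0,"dy":0,"dz":0,"wx":0,"wy":0,"wz":0}]' --gripper 0.28

```text
time_s: 15.95
tcp_pos: [0.5373, -0.1444, 0.0781]
ee_rot: [[1.0, -0.004, 0.001], [-0.004, -1.0, -0.0], [0.001, 0.0, -1.0]]
wrist_force: [0.0, -0.2, 3.5]
gripper_width: 0.34
```

Run:
```python
from h import *
st();to(.5868,.0693,.2,0)
```

```text
t 15.95 p [ 0.5373 -0.1444  0.0781] F [ 0.02 -0.21  3.52] g 0.34 j [  1.7  23.9 -20.    0.  -46.   88.1]
[[1.0, -0.004, 0.001], [-0.004, -1.0, -0.0], [0.001, 0.0, -1.0]]
delta tool [ 0.0487 -0.2139 -0.1219] wz -0.2 yaw0 -0.2 t 15.95
```

Request:
drive_tool --deltas '[{"dx":0,"dy":0,"dz":-0.01,"wx":0,"wy":0,"wz":0},{"dx":0,"dy":0,"dz":-0.03,"wx":0,"wy":0,"wz":0},{"dx":0,"dy":0,"dz":-0.06,"wx":0,"wy":0,"wz":0},{"dx":0,"dy":0,"dz":-0.09,"wx":0,"wy":0,"wz":0},{"dx":0,"dy":0,"dz":-0.115,"wx":0,"wy":0,"wz":0},{"dx":0.003,"dy":-0.01,"dz":-0.125,"wx":0,"wy":0,"wz":0},{"dx":0.009,"dy":-0.04,"dz":-0.125,"wx":0,"wy":0,"wz":0},{"dx":0.017,"dy":-0.075,"dz":-0.125,"wx":0,"wy":0,"wz":0},{"dx":0.025,"dy":-0.11,"dz":-0.125,"wx":0,"wy":0,"wz":0},{"dx":0.033,"dy":-0.145,"dz":-0.125,"wx":0,"wy":0,"wz":0},{"dx":0.041,"dy":-0.18,"dz":-0.125,"wx":0,"wy":0,"wz":0},{"dx":0.047,"dy":-0.205,"dz":-0.125,"wx":0,"wy":0,"wz":0},{"dx":0.049,"dy":-0.214,"dz":-0.125,"wx":0,"wy":0,"wz":0},{"dx":0.049,"dy":-0.214,"dz":-0.125,"wx":0,"wy":0,"wz":0},{"dx":0.049,"dy":-0.214,"dz":-0.125,"wx":0,"wy":0,"wz":0}]'

```text
time_s: 17.45
tcp_pos: [0.5862, 0.0692, 0.2019]
ee_rot: [[1.0, -0.005, -0.002], [-0.005, -1.0, -0.001], [-0.002, 0.001, -1.0]]
wrist_force: [0.7, 0.5, -0.9]
gripper_width: 0.337
```

Run:
```python
from h import *
st();to(.5868,.0693,.2,0);im,s=cap('wrist','w5.png')
O=np.array([.591,.102]);a=np.radians(-7.3);R=np.array([[np.cos(a),-np.sin(a)],[np.sin(a),np.cos(a)]])
P=[np.r_[O+R@np.array(q)/1000,.06] for q in [(104,71),(104,-71),(-104,-71),(-104,71)]]+[np.r_[O+R@np.array(q)/1000,.05] for q in [(33,0),(-33,0)]]
px=proj('wrist',P,s);print(px.round(1))
for p in px: cv2.circle(im,tuple(np.round(p).astype(int)),3,(255,0,0),1)
cv2.imwrite('pics/w5.png',im[:,:,::-1])
```

```text
t 17.45 p [0.5862 0.0692 0.2019] F [ 0.73  0.52 -0.91] g 0.337 j [ 22.4  19.6  -6.3  -0.  -64.2  67.3]
[[1.0, -0.005, -0.002], [-0.005, -1.0, -0.001], [-0.002, 0.001, -1.0]]
delta tool [ 0.0006 -0.0001  0.0019] wz -0.3 yaw0 -0.3 t 17.45
[[156.1  47.6]
 [341.2  71.4]
 [302.3 307.4]
 [149.4 290.5]
 [241.2 149.8]
 [234.1 223.6]]
```

View pics/w5.png

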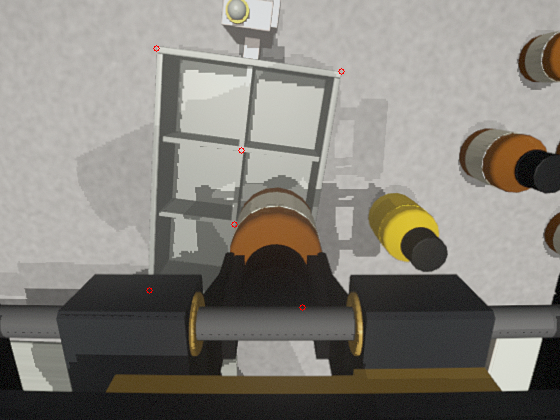

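Run:
```python
from h import *
im,s=cap('wrist'); crop(im,140,30,360,230,3.5,'w5c.png');print(s['tcp_pos'])
```

```text
[0.58632495 0.0687343  0.20213148]
```

View pics/w5c.png

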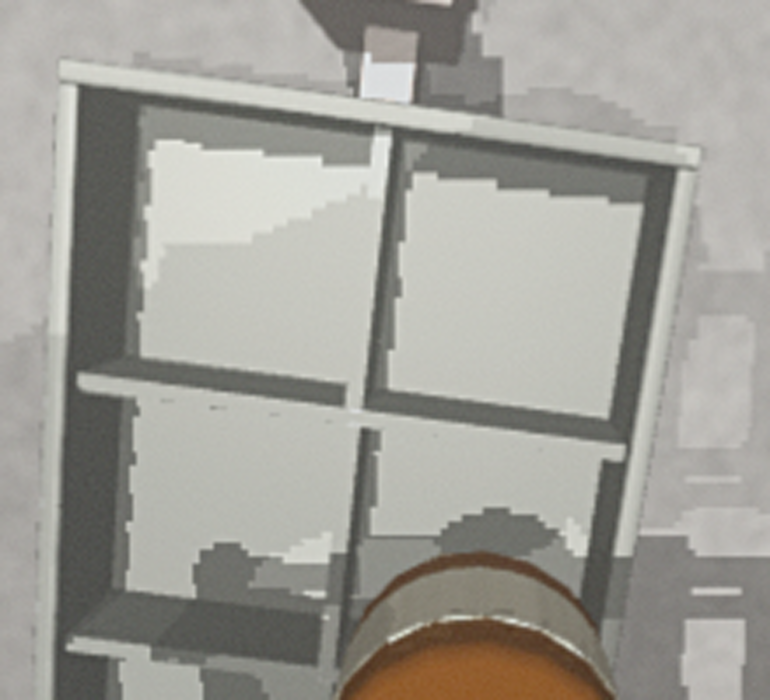

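Request:
drive_tool --deltas '[{"dx":0.001,"dy":0,"dz":0.02,"wx":0,"wy":0,"wz":0},{"dx":0.001,"dy":0,"dz":0.045,"wx":0,"wy":0,"wz":0},{"dx":0.001,"dy":0,"dz":0.065,"wx":0,"wy":0,"wz":0},{"dx":0.001,"dy":0,"dz":0.085,"wx":0,"wy":0,"wz":0},{"dx":0.001,"dy":0,"dz":0.1,"wx":0,"wy":0,"wz":0},{"dx":0.001,"dy":0,"dz":0.108,"wx":0,"wy":0,"wz":0},{"dx":0.001,"dy":0,"dz":0.112,"wx":0,"wy":0,"wz":0},{"dx":0.001,"dy":0,"dz":0.115,"wx":0,"wy":0,"wz":0},{"dx":0.001,"dy":0,"dz":0.116,"wx":0,"wy":0,"wz":0},{"dx":0.001,"dy":0,"dz":0.116,"wx":0,"wy":0,"wz":0}]'

```text
time_s: 18.55
tcp_pos: [0.5882, 0.0696, 0.0871]
ee_rot: [[1.0, -0.005, 0.001], [-0.005, -1.0, 0.0], [0.001, -0.0, -1.0]]
wrist_force: [0.5, -0.6, -1.8]
gripper_width: 0.336
```

Request:
drive_tool --deltas '[{"dx":0,"dy":0,"dz":0.001,"wx":0,"wy":0,"wz":0},{"dx":0,"dy":0,"dz":0.0015,"wx":0,"wy":0,"wz":0},{"dx":0,"dy":0,"dz":0.0015,"wx":0,"wy":0,"wz":0}]'

```text
time_s: 18.85
tcp_pos: [0.5879, 0.0696, 0.0852]
ee_rot: [[1.0, -0.004, 0.0], [-0.004, -1.0, 0.0], [0.0, -0.0, -1.0]]
wrist_force: [0.2, 0.1, -1.8]
gripper_width: 0.34
```

Request:
drive_tool --deltas '[{"dx":0,"dy":0,"dz":0.001,"wx":0,"wy":0,"wz":0},{"dx":0,"dy":0,"dz":0.002,"wx":0,"wy":0,"wz":0},{"dx":0,"dy":0,"dz":0.002,"wx":0,"wy":0,"wz":0}]'

```text
time_s: 19.15
tcp_pos: [0.588, 0.0695, 0.0831]
ee_rot: [[1.0, -0.004, 0.0], [-0.004, -1.0, -0.0], [0.0, 0.0, -1.0]]
wrist_force: [0.9, 0.1, -1.1]
gripper_width: 0.333
```

Request:
drive_tool --deltas '[{"dx":0,"dy":0,"dz":0.0005,"wx":0,"wy":0,"wz":0},{"dx":0,"dy":0,"dz":0.0005,"wx":0,"wy":0,"wz":0}]'

```text
time_s: 19.35
tcp_pos: [0.5882, 0.0695, 0.0832]
ee_rot: [[1.0, -0.004, 0.001], [-0.004, -1.0, -0.0], [0.001, 0.0, -1.0]]
wrist_force: [-1.3, -0.1, 2.9]
gripper_width: 0.337
```

Request:
drive_tool --deltas '[{"dx":0,"dy":0,"dz":0,"wx":0,"wy":0,"wz":0},{"dx":0,"dy":0,"dz":0,"wx":0,"wy":0,"wz":0},{"dx":0,"dy":0,"dz":0,"wx":0,"wy":0,"wz":0},{"dx":0,"dy":0,"dz":-0.01,"wx":0,"wy":0,"wz":0},{"dx":0,"dy":0,"dz":-0.035,"wx":0,"wy":0,"wz":0},{"dx":0,"dy":0,"dz":-0.075,"wx":0,"wy":0,"wz":0},{"dx":0,"dy":0.01,"dz":-0.11,"wx":0,"wy":0,"wz":0},{"dx":0,"dy":0.04,"dz":-0.117,"wx":0,"wy":0,"wz":0},{"dx":0.005,"dy":0.08,"dz":-0.117,"wx":0,"wy":0,"wz":0},{"dx":0.015,"dy":0.12,"dz":-0.117,"wx":0,"wy":0,"wz":0},{"dx":0.02,"dy":0.16,"dz":-0.117,"wx":0,"wy":0,"wz":0},{"dx":0.024,"dy":0.195,"dz":-0.117,"wx":0,"wy":0,"wz":0},{"dx":0.024,"dy":0.204,"dz":-0.117,"wx":0,"wy":0,"wz":0},{"dx":0.024,"dy":0.204,"dz":-0.117,"wx":0,"wy":0,"wz":0},{"dx":0.024,"dy":0.204,"dz":-0.117,"wx":0,"wy":0,"wz":0}]' --gripper 0.5

```text
time_s: 20.85
tcp_pos: [0.6109, -0.134, 0.1999]
ee_rot: [[1.0, -0.004, 0.0], [-0.004, -1.0, 0.0], [0.0, -0.0, -1.0]]
wrist_force: [-0.3, 0.3, 0.5]
gripper_width: 0.497
```

```bash
cat >> h.py <<'E'
def wl(fn,pts=[]):
    s=st(); im,_=cap('wrist')
    for p in proj('wrist',pts,s) if len(pts) else []: cv2.circle(im,tuple(np.round(p).astype(int)),3,(255,0,0),1); print(p.round(1))
    cv2.imwrite('pics/'+fn,im[:,:,::-1]); return im,s
E
python3 - <<'E'
from h import *
wl('w6.png',[(.612,-.134,.1)]); to(.612,-.134,.078,0)
cap('scene','s6.png')
E
```

```text
t 20.85 p [ 0.6109 -0.134   0.1999] F [-0.28  0.25  0.51] g 0.497 j [  2.4  23.   -1.4  -0.  -65.6  87.3]
[[1.0, -0.004, 0.0], [-0.004, -1.0, 0.0], [0.0, -0.0, -1.0]]
[275.7 209.9]
delta tool [0.001  0.0005 0.1219] wz -0.2 yaw0 -0.2 t 20.9
```

View pics/w6.png

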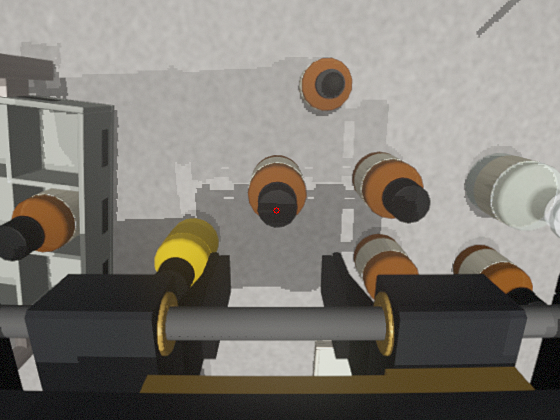

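View pics/s6.png

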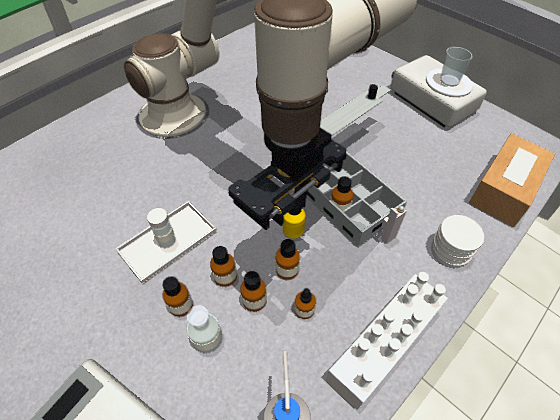

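Request:
drive_tool --deltas '[{"dx":0.001,"dy":0,"dz":0.025,"wx":0,"wy":0,"wz":0},{"dx":0.001,"dy":0,"dz":0.06,"wx":0,"wy":0,"wz":0},{"dx":0.001,"dy":0,"dz":0.09,"wx":0,"wy":0,"wz":0},{"dx":0.001,"dy":0,"dz":0.11,"wx":0,"wy":0,"wz":0},{"dx":0.001,"dy":0,"dz":0.12,"wx":0,"wy":0,"wz":0},{"dx":0.001,"dy":0,"dz":0.122,"wx":0,"wy":0,"wz":0},{"dx":0.001,"dy":0,"dz":0.122,"wx":0,"wy":0,"wz":0}]'

```text
time_s: 21.65
tcp_pos: [0.6127, -0.1341, 0.0783]
ee_rot: [[1.0, -0.003, 0.001], [-0.003, -1.0, -0.0], [0.001, 0.0, -1.0]]
wrist_force: [0.1, -0.7, -0.1]
gripper_width: 0.501
```

Request:
drive_tool --deltas '[{"dx":0,"dy":0,"dz":0,"wx":0,"wy":0,"wz":0},{"dx":0,"dy":0,"dz":0,"wx":0,"wy":0,"wz":0},{"dx":0,"dy":0,"dz":0,"wx":0,"wy":0,"wz":0},{"dx":0,"dy":0,"dz":0,"wx":0,"wy":0,"wz":0},{"dx":0,"dy":0,"dz":0,"wx":0,"wy":0,"wz":0}]' --gripper 0.28

```text
time_s: 22.15
tcp_pos: [0.6127, -0.1348, 0.0787]
ee_rot: [[1.0, -0.004, 0.002], [-0.004, -1.0, -0.0], [0.002, 0.0, -1.0]]
wrist_force: [-0.7, -0.5, 4.4]
gripper_width: 0.338
```

Run:
```python
from h import *
st();to(.653,.061,.2,0)
```

```text
t 22.15 p [ 0.6127 -0.1348  0.0787] F [-0.67 -0.52  4.38] g 0.338 j [  2.4  29.6  -9.6   0.  -50.7  87.4]
[[1.0, -0.004, 0.002], [-0.004, -1.0, -0.0], [0.002, 0.0, -1.0]]
delta tool [ 0.0397 -0.196  -0.1214] wz -0.2 yaw0 -0.2 t 22.15
```

Request:
drive_tool --deltas '[{"dx":0,"dy":0,"dz":-0.01,"wx":0,"wy":0,"wz":0},{"dx":0,"dy":0,"dz":-0.03,"wx":0,"wy":0,"wz":0},{"dx":0,"dy":0,"dz":-0.06,"wx":0,"wy":0,"wz":0},{"dx":0,"dy":0,"dz":-0.09,"wx":0,"wy":0,"wz":0},{"dx":0,"dy":0,"dz":-0.115,"wx":0,"wy":0,"wz":0},{"dx":0.002,"dy":-0.01,"dz":-0.122,"wx":0,"wy":0,"wz":0},{"dx":0.008,"dy":-0.04,"dz":-0.122,"wx":0,"wy":0,"wz":0},{"dx":0.015,"dy":-0.075,"dz":-0.122,"wx":0,"wy":0,"wz":0},{"dx":0.022,"dy":-0.11,"dz":-0.122,"wx":0,"wy":0,"wz":0},{"dx":0.03,"dy":-0.145,"dz":-0.122,"wx":0,"wy":0,"wz":0},{"dx":0.037,"dy":-0.175,"dz":-0.122,"wx":0,"wy":0,"wz":0},{"dx":0.04,"dy":-0.192,"dz":-0.122,"wx":0,"wy":0,"wz":0},{"dx":0.04,"dy":-0.196,"dz":-0.122,"wx":0,"wy":0,"wz":0},{"dx":0.04,"dy":-0.196,"dz":-0.122,"wx":0,"wy":0,"wz":0},{"dx":0.04,"dy":-0.196,"dz":-0.122,"wx":0,"wy":0,"wz":0}]'

```text
time_s: 23.65
tcp_pos: [0.6524, 0.0602, 0.1992]
ee_rot: [[1.0, -0.006, -0.001], [-0.006, -1.0, -0.0], [-0.001, 0.0, -1.0]]
wrist_force: [0.3, 0.7, -2.0]
gripper_width: 0.335
```

Run:
```python
from h import *
wl('w7.png'); to(.653,.061,.0865,0)
```

```text
t 23.65 p [0.6524 0.0602 0.1992] F [ 0.29  0.72 -2.04] g 0.335 j [ 19.4  25.9   3.1   0.  -67.3  70.3]
[[1.0, -0.006, -0.001], [-0.006, -1.0, -0.0], [-0.001, 0.0, -1.0]]
delta tool [ 0.0006 -0.001   0.113 ] wz -0.3 yaw0 -0.3 t 23.7
```

View pics/w7.png

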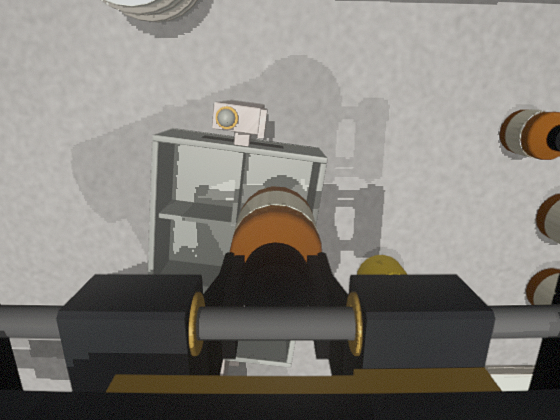

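Request:
drive_tool --deltas '[{"dx":0.001,"dy":-0.001,"dz":0.02,"wx":0,"wy":0,"wz":0},{"dx":0.001,"dy":-0.001,"dz":0.045,"wx":0,"wy":0,"wz":0},{"dx":0.001,"dy":-0.001,"dz":0.065,"wx":0,"wy":0,"wz":0},{"dx":0.001,"dy":-0.001,"dz":0.085,"wx":0,"wy":0,"wz":0},{"dx":0.001,"dy":-0.001,"dz":0.1,"wx":0,"wy":0,"wz":0},{"dx":0.001,"dy":-0.001,"dz":0.108,"wx":0,"wy":0,"wz":0},{"dx":0.001,"dy":-0.001,"dz":0.112,"wx":0,"wy":0,"wz":0},{"dx":0.001,"dy":-0.001,"dz":0.113,"wx":0,"wy":0,"wz":0},{"dx":0.001,"dy":-0.001,"dz":0.114,"wx":0,"wy":0,"wz":0},{"dx":0.001,"dy":-0.001,"dz":0.114,"wx":0,"wy":0,"wz":0}]'

```text
time_s: 24.7
tcp_pos: [0.6543, 0.0623, 0.0863]
ee_rot: [[1.0, -0.005, 0.001], [-0.005, -1.0, 0.0], [0.001, -0.0, -1.0]]
wrist_force: [-0.2, -0.5, -1.8]
gripper_width: 0.335
```

Request:
drive_tool --deltas '[{"dx":0,"dy":0,"dz":0.0005,"wx":0,"wy":0,"wz":0},{"dx":0,"dy":0,"dz":0.001,"wx":0,"wy":0,"wz":0},{"dx":0,"dy":0,"dz":0.001,"wx":0,"wy":0,"wz":0}]'

```text
time_s: 25.0
tcp_pos: [0.6539, 0.0623, 0.0847]
ee_rot: [[1.0, -0.004, 0.0], [-0.004, -1.0, 0.0], [0.0, -0.0, -1.0]]
wrist_force: [0.8, -0.1, -1.8]
gripper_width: 0.338
```

Request:
drive_tool --deltas '[{"dx":0,"dy":0,"dz":0.0005,"wx":0,"wy":0,"wz":0},{"dx":0,"dy":0,"dz":0.001,"wx":0,"wy":0,"wz":0},{"dx":0,"dy":0,"dz":0.001,"wx":0,"wy":0,"wz":0}]'

```text
time_s: 25.3
tcp_pos: [0.654, 0.0622, 0.0837]
ee_rot: [[1.0, -0.004, 0.0], [-0.004, -1.0, -0.0], [0.0, 0.0, -1.0]]
wrist_force: [-0.4, 0.6, -1.2]
gripper_width: 0.333
```

Request:
drive_tool --deltas '[{"dx":0,"dy":0,"dz":0.001,"wx":0,"wy":0,"wz":0},{"dx":0,"dy":0,"dz":0.001,"wx":0,"wy":0,"wz":0}]'

```text
time_s: 25.5
tcp_pos: [0.6543, 0.0622, 0.0837]
ee_rot: [[1.0, -0.004, 0.001], [-0.004, -1.0, -0.0], [0.001, 0.0, -1.0]]
wrist_force: [-1.9, -0.1, 4.2]
gripper_width: 0.336
```

Run:
```python
from h import *
st();to(.535,-.2364,.2,0)
```

```text
t 25.5 p [0.6543 0.0622 0.0837] F [-1.93 -0.08  4.19] g 0.336 j [ 19.5  31.8  -4.6   0.  -53.5  70.2]
[[1.0, -0.004, 0.001], [-0.004, -1.0, -0.0], [0.001, 0.0, -1.0]]
delta tool [-0.1179  0.2991 -0.1164] wz -0.2 yaw0 -0.2 t 25.5
```

Request:
drive_tool --deltas '[{"dx":0,"dy":0,"dz":0,"wx":0,"wy":0,"wz":0},{"dx":0,"dy":0,"dz":0,"wx":0,"wy":0,"wz":0},{"dx":0,"dy":0,"dz":0,"wx":0,"wy":0,"wz":0},{"dx":0,"dy":0,"dz":-0.01,"wx":0,"wy":0,"wz":0},{"dx":0,"dy":0,"dz":-0.035,"wx":0,"wy":0,"wz":0},{"dx":0,"dy":0,"dz":-0.075,"wx":0,"wy":0,"wz":0},{"dx":0,"dy":0.01,"dz":-0.11,"wx":0,"wy":0,"wz":0},{"dx":-0.016,"dy":0.04,"dz":-0.116,"wx":0,"wy":0,"wz":0},{"dx":-0.032,"dy":0.08,"dz":-0.116,"wx":0,"wy":0,"wz":0},{"dx":-0.048,"dy":0.12,"dz":-0.116,"wx":0,"wy":0,"wz":0},{"dx":-0.064,"dy":0.16,"dz":-0.116,"wx":0,"wy":0,"wz":0},{"dx":-0.08,"dy":0.2,"dz":-0.116,"wx":0,"wy":0,"wz":0},{"dx":-0.095,"dy":0.24,"dz":-0.116,"wx":0,"wy":0,"wz":0},{"dx":-0.11,"dy":0.28,"dz":-0.116,"wx":0,"wy":0,"wz":0},{"dx":-0.118,"dy":0.299,"dz":-0.116,"wx":0,"wy":0,"wz":0},{"dx":-0.118,"dy":0.299,"dz":-0.116,"wx":0,"wy":0,"wz":0},{"dx":-0.118,"dy":0.299,"dz":-0.116,"wx":0,"wy":0,"wz":0}]' --gripper 0.5

```text
time_s: 27.2
tcp_pos: [0.5346, -0.2365, 0.1991]
ee_rot: [[1.0, -0.005, 0.001], [-0.005, -1.0, -0.0], [0.001, 0.0, -1.0]]
wrist_force: [0.1, 0.1, -0.0]
gripper_width: 0.5
```

Run:
```python
from h import *
wl('w8.png',[(.535,-.2364,.1)]); to(.535,-.2364,.078,0)
cap('scene','s8.png')
```

```text
t 27.2 p [ 0.5346 -0.2365  0.1991] F [ 0.08  0.09 -0.03] g 0.5 j [ -8.   19.1  -7.5  -0.  -63.3  97.7]
[[1.0, -0.005, 0.001], [-0.005, -1.0, -0.0], [0.001, 0.0, -1.0]]
[275.6 211.2]
delta tool [-0.      0.0005  0.121 ] wz -0.2 yaw0 -0.2 t 27.25
```

View pics/w8.png

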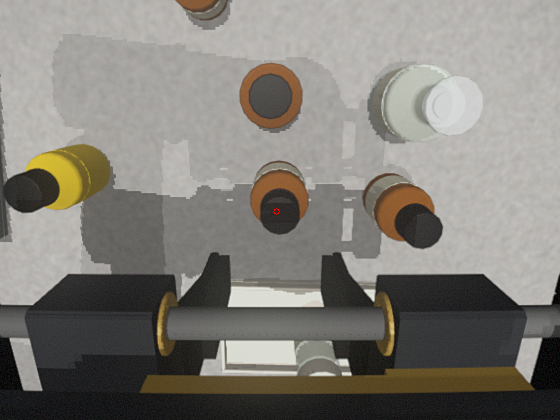

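View pics/s8.png

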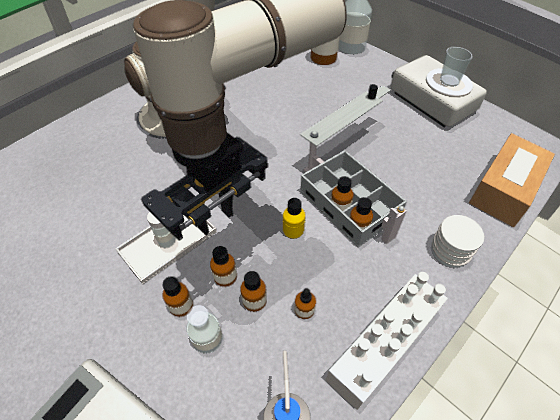

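Request:
drive_tool --deltas '[{"dx":-0.001,"dy":0.003,"dz":0.025,"wx":0,"wy":0,"wz":0},{"dx":-0.001,"dy":0.003,"dz":0.06,"wx":0,"wy":0,"wz":0},{"dx":-0.001,"dy":0.003,"dz":0.09,"wx":0,"wy":0,"wz":0},{"dx":-0.001,"dy":0.003,"dz":0.11,"wx":0,"wy":0,"wz":0},{"dx":-0.001,"dy":0.003,"dz":0.12,"wx":0,"wy":0,"wz":0},{"dx":-0.001,"dy":0.003,"dz":0.121,"wx":0,"wy":0,"wz":0},{"dx":-0.001,"dy":0.003,"dz":0.121,"wx":0,"wy":0,"wz":0}]'

```text
time_s: 28.0
tcp_pos: [0.5345, -0.2389, 0.0783]
ee_rot: [[1.0, -0.003, 0.001], [-0.003, -1.0, -0.001], [0.001, 0.001, -1.0]]
wrist_force: [0.7, -0.2, 0.6]
gripper_width: 0.499
```

Request:
drive_tool --deltas '[{"dx":0,"dy":0,"dz":0,"wx":0,"wy":0,"wz":0},{"dx":0,"dy":0,"dz":0,"wx":0,"wy":0,"wz":0},{"dx":0,"dy":0,"dz":0,"wx":0,"wy":0,"wz":0},{"dx":0,"dy":0,"dz":0,"wx":0,"wy":0,"wz":0},{"dx":0,"dy":0,"dz":0,"wx":0,"wy":0,"wz":0}]' --gripper 0.28

```text
time_s: 28.5
tcp_pos: [0.5341, -0.2396, 0.0786]
ee_rot: [[1.0, -0.004, 0.002], [-0.004, -1.0, -0.001], [0.002, 0.001, -1.0]]
wrist_force: [-1.0, -0.6, 3.8]
gripper_width: 0.334
```

Run:
```python
from h import *
st();to(.5213,.0777,.2,0)
```

```text
t 28.5 p [ 0.5341 -0.2396  0.0786] F [-0.97 -0.56  3.76] g 0.334 j [ -8.3  26.2 -15.9   0.  -47.8  98. ]
[[1.0, -0.004, 0.002], [-0.004, -1.0, -0.001], [0.002, 0.001, -1.0]]
delta tool [-0.014  -0.3171 -0.1217] wz -0.2 yaw0 -0.2 t 28.5
```

Request:
drive_tool --deltas '[{"dx":0,"dy":0,"dz":-0.01,"wx":0,"wy":0,"wz":0},{"dx":0,"dy":0,"dz":-0.03,"wx":0,"wy":0,"wz":0},{"dx":0,"dy":0,"dz":-0.06,"wx":0,"wy":0,"wz":0},{"dx":0,"dy":0,"dz":-0.09,"wx":0,"wy":0,"wz":0},{"dx":0,"dy":0,"dz":-0.115,"wx":0,"wy":0,"wz":0},{"dx":0,"dy":-0.01,"dz":-0.122,"wx":0,"wy":0,"wz":0},{"dx":-0.002,"dy":-0.04,"dz":-0.122,"wx":0,"wy":0,"wz":0},{"dx":-0.004,"dy":-0.08,"dz":-0.122,"wx":0,"wy":0,"wz":0},{"dx":-0.006,"dy":-0.12,"dz":-0.122,"wx":0,"wy":0,"wz":0},{"dx":-0.008,"dy":-0.16,"dz":-0.122,"wx":0,"wy":0,"wz":0},{"dx":-0.009,"dy":-0.2,"dz":-0.122,"wx":0,"wy":0,"wz":0},{"dx":-0.011,"dy":-0.24,"dz":-0.122,"wx":0,"wy":0,"wz":0},{"dx":-0.012,"dy":-0.275,"dz":-0.122,"wx":0,"wy":0,"wz":0},{"dx":-0.013,"dy":-0.305,"dz":-0.122,"wx":0,"wy":0,"wz":0},{"dx":-0.013,"dy":-0.317,"dz":-0.122,"wx":0,"wy":0,"wz":0},{"dx":-0.013,"dy":-0.317,"dz":-0.122,"wx":0,"wy":0,"wz":0},{"dx":-0.013,"dy":-0.317,"dz":-0.122,"wx":0,"wy":0,"wz":0}]'

```text
time_s: 30.2
tcp_pos: [0.5212, 0.0775, 0.1987]
ee_rot: [[1.0, -0.004, -0.002], [-0.004, -1.0, -0.001], [-0.002, 0.001, -1.0]]
wrist_force: [0.4, 0.5, -2.2]
gripper_width: 0.34
```

Run:
```python
from h import *
wl('w9.png'); to(.5216,.0777,.0865,0)
```

```text
t 30.2 p [0.5212 0.0775 0.1987] F [ 0.45  0.54 -2.23] g 0.34 j [ 26.1  13.7 -15.3  -0.  -61.2  63.6]
[[1.0, -0.004, -0.002], [-0.004, -1.0, -0.001], [-0.002, 0.001, -1.0]]
delta tool [ 0.0004 -0.0006  0.1124] wz -0.3 yaw0 -0.3 t 30.25
```

View pics/w9.png

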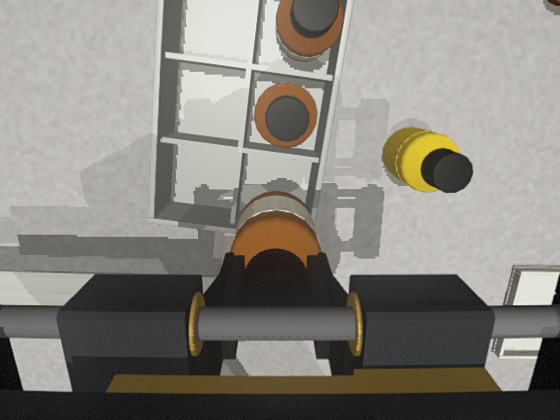

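Request:
drive_tool --deltas '[{"dx":0,"dy":0,"dz":0.02,"wx":0,"wy":0,"wz":0},{"dx":0,"dy":0,"dz":0.045,"wx":0,"wy":0,"wz":0},{"dx":0,"dy":0,"dz":0.065,"wx":0,"wy":0,"wz":0},{"dx":0,"dy":0,"dz":0.085,"wx":0,"wy":0,"wz":0},{"dx":0,"dy":0,"dz":0.1,"wx":0,"wy":0,"wz":0},{"dx":0,"dy":0,"dz":0.108,"wx":0,"wy":0,"wz":0},{"dx":0,"dy":0,"dz":0.112,"wx":0,"wy":0,"wz":0},{"dx":0,"dy":0,"dz":0.113,"wx":0,"wy":0,"wz":0},{"dx":0,"dy":0,"dz":0.114,"wx":0,"wy":0,"wz":0},{"dx":0,"dy":0,"dz":0.114,"wx":0,"wy":0,"wz":0}]'

```text
time_s: 31.25
tcp_pos: [0.5223, 0.0779, 0.0862]
ee_rot: [[1.0, -0.005, 0.001], [-0.005, -1.0, 0.001], [0.001, -0.001, -1.0]]
wrist_force: [-0.4, 0.3, -2.7]
gripper_width: 0.335
```

Request:
drive_tool --deltas '[{"dx":0,"dy":0,"dz":0.0005,"wx":0,"wy":0,"wz":0},{"dx":0,"dy":0,"dz":0.001,"wx":0,"wy":0,"wz":0},{"dx":0,"dy":0,"dz":0.001,"wx":0,"wy":0,"wz":0}]'

```text
time_s: 31.55
tcp_pos: [0.522, 0.0779, 0.0847]
ee_rot: [[1.0, -0.004, 0.0], [-0.004, -1.0, 0.0], [0.0, -0.0, -1.0]]
wrist_force: [-0.3, -0.9, -1.4]
gripper_width: 0.336
```

Request:
drive_tool --deltas '[{"dx":0,"dy":0,"dz":0.0005,"wx":0,"wy":0,"wz":0},{"dx":0,"dy":0,"dz":0.001,"wx":0,"wy":0,"wz":0},{"dx":0,"dy":0,"dz":0.001,"wx":0,"wy":0,"wz":0}]'

```text
time_s: 31.85
tcp_pos: [0.522, 0.0778, 0.0836]
ee_rot: [[1.0, -0.004, 0.0], [-0.004, -1.0, -0.0], [0.0, 0.0, -1.0]]
wrist_force: [0.2, -0.1, -2.0]
gripper_width: 0.337
```

Request:
drive_tool --deltas '[{"dx":0,"dy":0,"dz":0.001,"wx":0,"wy":0,"wz":0},{"dx":0,"dy":0,"dz":0.001,"wx":0,"wy":0,"wz":0}]'

```text
time_s: 32.05
tcp_pos: [0.5223, 0.0778, 0.0836]
ee_rot: [[1.0, -0.004, 0.001], [-0.004, -1.0, -0.0], [0.001, 0.0, -1.0]]
wrist_force: [-1.2, 0.1, 4.1]
gripper_width: 0.335
```

Run:
```python
from h import *
st();im=caps();to(.6164,-.2345,.2,0)
```

```text
t 32.05 p [0.5223 0.0778 0.0836] F [-1.19  0.1   4.1 ] g 0.335 j [ 26.1  21.2 -23.7   0.  -45.1  63.6]
[[1.0, -0.004, 0.001], [-0.004, -1.0, -0.0], [0.001, 0.0, -1.0]]
[325.4 126.8] 71 [10 10] [ 0.6916 -0.1713  0.1   ]
[174.9 140.6] 189 [33 29] [0.6642 0.1332 0.1   ]
[210.4 145.5] 217 [24 29] [0.654  0.0614 0.1   ]
[231.1 167. ] 113 [ 9 52] [0.6101 0.0193 0.1   ]
[355.4 165.6] 99 [15 15] [ 0.612  -0.2309  0.1   ]
[205.  177.9] 211 [17 20] [0.5881 0.0715 0.1   ]
[412.  212.3] 153 [16 14] [ 0.5177 -0.3423  0.1   ]
delta tool [ 0.0955  0.312  -0.1163] wz -0.2 yaw0 -0.2 t 32.1
```

Request:
drive_tool --deltas '[{"dx":0,"dy":0,"dz":0,"wx":0,"wy":0,"wz":0},{"dx":0,"dy":0,"dz":0,"wx":0,"wy":0,"wz":0},{"dx":0,"dy":0,"dz":0,"wx":0,"wy":0,"wz":0},{"dx":0,"dy":0,"dz":-0.01,"wx":0,"wy":0,"wz":0},{"dx":0,"dy":0,"dz":-0.035,"wx":0,"wy":0,"wz":0},{"dx":0,"dy":0,"dz":-0.075,"wx":0,"wy":0,"wz":0},{"dx":0,"dy":0.01,"dz":-0.11,"wx":0,"wy":0,"wz":0},{"dx":0.012,"dy":0.04,"dz":-0.116,"wx":0,"wy":0,"wz":0},{"dx":0.024,"dy":0.08,"dz":-0.116,"wx":0,"wy":0,"wz":0},{"dx":0.036,"dy":0.12,"dz":-0.116,"wx":0,"wy":0,"wz":0},{"dx":0.048,"dy":0.16,"dz":-0.116,"wx":0,"wy":0,"wz":0},{"dx":0.06,"dy":0.2,"dz":-0.116,"wx":0,"wy":0,"wz":0},{"dx":0.072,"dy":0.24,"dz":-0.116,"wx":0,"wy":0,"wz":0},{"dx":0.084,"dy":0.28,"dz":-0.116,"wx":0,"wy":0,"wz":0},{"dx":0.094,"dy":0.311,"dz":-0.116,"wx":0,"wy":0,"wz":0},{"dx":0.094,"dy":0.311,"dz":-0.116,"wx":0,"wy":0,"wz":0},{"dx":0.094,"dy":0.311,"dz":-0.116,"wx":0,"wy":0,"wz":0}]' --gripper 0.5

```text
time_s: 33.8
tcp_pos: [0.6143, -0.2342, 0.1984]
ee_rot: [[1.0, -0.006, -0.0], [-0.006, -1.0, 0.0], [-0.0, -0.0, -1.0]]
wrist_force: [0.0, 0.7, 0.0]
gripper_width: 0.503
```

Run:
```python
from h import *
wl('w10.png',[(.6155,-.2335,.1)]); to(.6155,-.2335,.078,0)
cap('scene','s10.png')
```

```text
t 33.8 p [ 0.6143 -0.2342  0.1984] F [0.04 0.66 0.05] g 0.503 j [ -6.8  26.1   3.4  -0.  -67.3  96.5]
[[1.0, -0.006, -0.0], [-0.006, -1.0, 0.0], [-0.0, -0.0, -1.0]]
[274.7 210.2]
delta tool [1.300e-03 1.000e-04 1.206e-01] wz -0.3 yaw0 -0.3 t 33.85
```

View pics/w10.png

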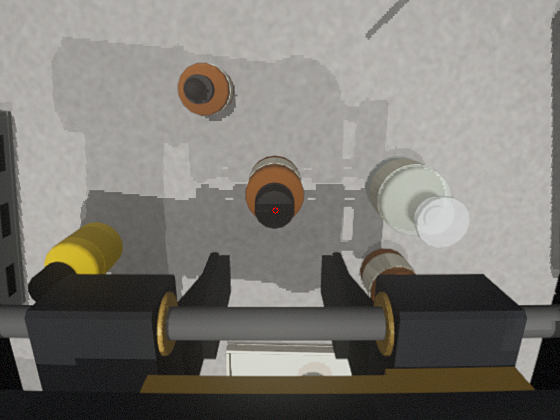

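View pics/s10.png

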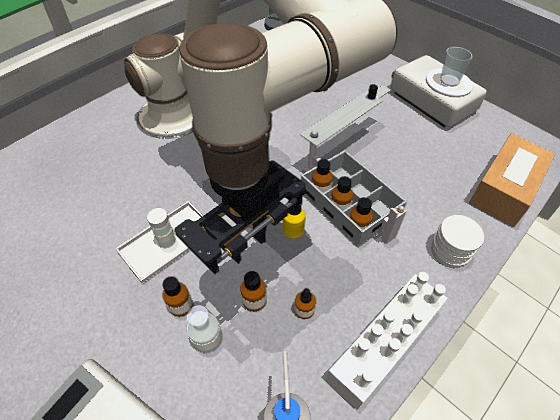

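Request:
drive_tool --deltas '[{"dx":0.002,"dy":0,"dz":0.025,"wx":0,"wy":0,"wz":0},{"dx":0.002,"dy":0,"dz":0.06,"wx":0,"wy":0,"wz":0},{"dx":0.002,"dy":0,"dz":0.09,"wx":0,"wy":0,"wz":0},{"dx":0.002,"dy":0,"dz":0.11,"wx":0,"wy":0,"wz":0},{"dx":0.002,"dy":0,"dz":0.12,"wx":0,"wy":0,"wz":0},{"dx":0.002,"dy":0,"dz":0.121,"wx":0,"wy":0,"wz":0},{"dx":0.002,"dy":0,"dz":0.121,"wx":0,"wy":0,"wz":0}]'

```text
time_s: 34.6
tcp_pos: [0.6173, -0.2332, 0.0788]
ee_rot: [[1.0, -0.003, 0.002], [-0.003, -1.0, -0.001], [0.002, 0.001, -1.0]]
wrist_force: [-0.2, -0.1, -0.1]
gripper_width: 0.503
```

Request:
drive_tool --deltas '[{"dx":0,"dy":0,"dz":0,"wx":0,"wy":0,"wz":0},{"dx":0,"dy":0,"dz":0,"wx":0,"wy":0,"wz":0},{"dx":0,"dy":0,"dz":0,"wx":0,"wy":0,"wz":0},{"dx":0,"dy":0,"dz":0,"wx":0,"wy":0,"wz":0},{"dx":0,"dy":0,"dz":0,"wx":0,"wy":0,"wz":0}]' --gripper 0.28

```text
time_s: 35.1
tcp_pos: [0.6172, -0.2336, 0.0787]
ee_rot: [[1.0, -0.004, 0.002], [-0.004, -1.0, -0.0], [0.002, 0.0, -1.0]]
wrist_force: [-0.5, 2.1, 4.8]
gripper_width: 0.335
```

Run:
```python
from h import *
st();to(.661,.1265,.2,0)
```

```text
t 35.1 p [ 0.6172 -0.2336  0.0787] F [-0.54  2.12  4.85] g 0.335 j [ -6.7  32.3  -4.5   0.  -53.1  96.5]
[[1.0, -0.004, 0.002], [-0.004, -1.0, -0.0], [0.002, 0.0, -1.0]]
delta tool [ 0.0425 -0.3603 -0.1214] wz -0.2 yaw0 -0.2 t 35.1
```

Request:
drive_tool --deltas '[{"dx":0,"dy":0,"dz":-0.01,"wx":0,"wy":0,"wz":0},{"dx":0,"dy":0,"dz":-0.03,"wx":0,"wy":0,"wz":0},{"dx":0,"dy":0,"dz":-0.06,"wx":0,"wy":0,"wz":0},{"dx":0,"dy":0,"dz":-0.09,"wx":0,"wy":0,"wz":0},{"dx":0,"dy":0,"dz":-0.12,"wx":0,"wy":0,"wz":0},{"dx":0,"dy":-0.01,"dz":-0.13,"wx":0,"wy":0,"wz":0},{"dx":0.004,"dy":-0.04,"dz":-0.132,"wx":0,"wy":0,"wz":0},{"dx":0.009,"dy":-0.08,"dz":-0.132,"wx":0,"wy":0,"wz":0},{"dx":0.014,"dy":-0.12,"dz":-0.132,"wx":0,"wy":0,"wz":0},{"dx":0.019,"dy":-0.16,"dz":-0.132,"wx":0,"wy":0,"wz":0},{"dx":0.024,"dy":-0.2,"dz":-0.132,"wx":0,"wy":0,"wz":0},{"dx":0.028,"dy":-0.24,"dz":-0.132,"wx":0,"wy":0,"wz":0},{"dx":0.033,"dy":-0.28,"dz":-0.132,"wx":0,"wy":0,"wz":0},{"dx":0.038,"dy":-0.32,"dz":-0.132,"wx":0,"wy":0,"wz":0},{"dx":0.042,"dy":-0.35,"dz":-0.132,"wx":0,"wy":0,"wz":0},{"dx":0.042,"dy":-0.36,"dz":-0.132,"wx":0,"wy":0,"wz":0},{"dx":0.042,"dy":-0.36,"dz":-0.132,"wx":0,"wy":0,"wz":0},{"dx":0.042,"dy":-0.36,"dz":-0.132,"wx":0,"wy":0,"wz":0}]'

```text
time_s: 36.9
tcp_pos: [0.6594, 0.1256, 0.2087]
ee_rot: [[1.0, -0.005, -0.002], [-0.005, -1.0, -0.001], [-0.002, 0.001, -1.0]]
wrist_force: [0.9, 0.9, -1.3]
gripper_width: 0.339
```

Run:
```python
from h import *
wl('w11.png'); to(.660,.1265,.0865,0)
```

```text
t 36.9 p [0.6594 0.1256 0.2087] F [ 0.86  0.94 -1.32] g 0.339 j [ 24.6  27.1   6.6  -0.  -69.6  65.2]
[[1.0, -0.005, -0.002], [-0.005, -1.0, -0.001], [-0.002, 0.001, -1.0]]
delta tool [ 0.0005 -0.0015  0.1225] wz -0.3 yaw0 -0.3 t 36.95
```

View pics/w11.png

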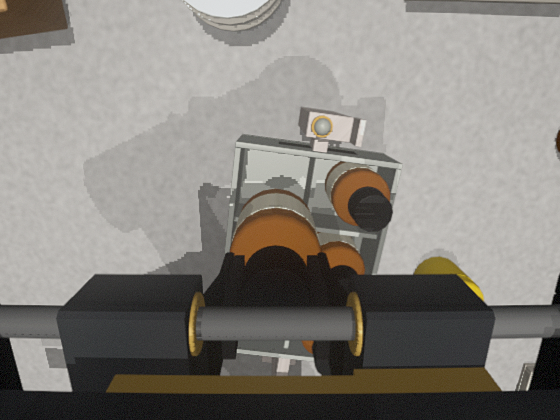

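Request:
drive_tool --deltas '[{"dx":0,"dy":-0.001,"dz":0.02,"wx":0,"wy":0,"wz":0},{"dx":0,"dy":-0.001,"dz":0.045,"wx":0,"wy":0,"wz":0},{"dx":0,"dy":-0.001,"dz":0.07,"wx":0,"wy":0,"wz":0},{"dx":0,"dy":-0.001,"dz":0.09,"wx":0,"wy":0,"wz":0},{"dx":0,"dy":-0.001,"dz":0.107,"wx":0,"wy":0,"wz":0},{"dx":0,"dy":-0.001,"dz":0.117,"wx":0,"wy":0,"wz":0},{"dx":0,"dy":-0.001,"dz":0.121,"wx":0,"wy":0,"wz":0},{"dx":0,"dy":-0.001,"dz":0.123,"wx":0,"wy":0,"wz":0},{"dx":0,"dy":-0.001,"dz":0.124,"wx":0,"wy":0,"wz":0},{"dx":0,"dy":-0.001,"dz":0.124,"wx":0,"wy":0,"wz":0}]'

```text
time_s: 37.95
tcp_pos: [0.6606, 0.1273, 0.0864]
ee_rot: [[1.0, -0.005, 0.001], [-0.005, -1.0, 0.0], [0.001, -0.0, -1.0]]
wrist_force: [-0.4, 0.4, -2.6]
gripper_width: 0.336
```

Request:
drive_tool --deltas '[{"dx":0,"dy":0,"dz":0.0005,"wx":0,"wy":0,"wz":0},{"dx":0,"dy":0,"dz":0.001,"wx":0,"wy":0,"wz":0},{"dx":0,"dy":0,"dz":0.001,"wx":0,"wy":0,"wz":0}]'

```text
time_s: 38.25
tcp_pos: [0.6602, 0.1273, 0.0847]
ee_rot: [[1.0, -0.004, 0.0], [-0.004, -1.0, 0.0], [0.0, -0.0, -1.0]]
wrist_force: [0.7, 0.2, -2.6]
gripper_width: 0.336
```

Request:
drive_tool --deltas '[{"dx":0,"dy":0,"dz":0.0005,"wx":0,"wy":0,"wz":0},{"dx":0,"dy":0,"dz":0.001,"wx":0,"wy":0,"wz":0},{"dx":0,"dy":0,"dz":0.001,"wx":0,"wy":0,"wz":0}]'

```text
time_s: 38.55
tcp_pos: [0.6602, 0.1273, 0.0838]
ee_rot: [[1.0, -0.004, 0.0], [-0.004, -1.0, 0.0], [0.0, -0.0, -1.0]]
wrist_force: [-0.2, -0.3, -0.8]
gripper_width: 0.336
```

Request:
drive_tool --deltas '[{"dx":0,"dy":0,"dz":0.001,"wx":0,"wy":0,"wz":0},{"dx":0,"dy":0,"dz":0.001,"wx":0,"wy":0,"wz":0}]'

```text
time_s: 38.75
tcp_pos: [0.6605, 0.1273, 0.0837]
ee_rot: [[1.0, -0.004, 0.001], [-0.004, -1.0, 0.0], [0.001, -0.0, -1.0]]
wrist_force: [-2.0, 0.3, 4.3]
gripper_width: 0.331
```

Run:
```python
from h import *
st();im=caps();to(.521,-.343,.2,0)
```

```text
t 38.75 p [0.6605 0.1273 0.0837] F [-1.96  0.33  4.31] g 0.331 j [ 24.7  33.1  -2.2   0.  -54.7  65.1]
[[1.0, -0.004, 0.001], [-0.004, -1.0, 0.0], [0.001, -0.0, -1.0]]
[325.3 126.7] 70 [ 9 10] [ 0.6917 -0.1712  0.1   ]
[212.2 150.5] 137 [24 24] [0.6438 0.0576 0.1   ]
[228.3 184.6] 187 [15 92] [0.5743 0.0246 0.1   ]
[167.4 173.6] 192 [34 30] [0.597  0.1473 0.1   ]
[204.3 177.1] 213 [18 21] [0.5898 0.073  0.1   ]
[160.2 205.9] 168 [10 29] [0.532  0.1607 0.1   ]
[198.7 212.2] 172 [20 28] [0.5192 0.0835 0.1   ]
[412.1 212.5] 107 [15 14] [ 0.5174 -0.3423  0.1   ]
delta tool [-0.1374  0.4708 -0.1165] wz -0.2 yaw0 -0.2 t 38.8
```

Request:
drive_tool --deltas '[{"dx":0,"dy":0,"dz":0,"wx":0,"wy":0,"wz":0},{"dx":0,"dy":0,"dz":0,"wx":0,"wy":0,"wz":0},{"dx":0,"dy":0,"dz":0,"wx":0,"wy":0,"wz":0},{"dx":0,"dy":0,"dz":-0.01,"wx":0,"wy":0,"wz":0},{"dx":0,"dy":0,"dz":-0.035,"wx":0,"wy":0,"wz":0},{"dx":0,"dy":0,"dz":-0.075,"wx":0,"wy":0,"wz":0},{"dx":0,"dy":0.01,"dz":-0.11,"wx":0,"wy":0,"wz":0},{"dx":-0.013,"dy":0.045,"dz":-0.116,"wx":0,"wy":0,"wz":0},{"dx":-0.026,"dy":0.09,"dz":-0.116,"wx":0,"wy":0,"wz":0},{"dx":-0.04,"dy":0.135,"dz":-0.116,"wx":0,"wy":0,"wz":0},{"dx":-0.053,"dy":0.18,"dz":-0.116,"wx":0,"wy":0,"wz":0},{"dx":-0.066,"dy":0.225,"dz":-0.116,"wx":0,"wy":0,"wz":0},{"dx":-0.08,"dy":0.27,"dz":-0.116,"wx":0,"wy":0,"wz":0},{"dx":-0.093,"dy":0.315,"dz":-0.116,"wx":0,"wy":0,"wz":0},{"dx":-0.106,"dy":0.36,"dz":-0.116,"wx":0,"wy":0,"wz":0},{"dx":-0.12,"dy":0.405,"dz":-0.116,"wx":0,"wy":0,"wz":0},{"dx":-0.132,"dy":0.445,"dz":-0.116,"wx":0,"wy":0,"wz":0},{"dx":-0.138,"dy":0.471,"dz":-0.116,"wx":0,"wy":0,"wz":0},{"dx":-0.138,"dy":0.471,"dz":-0.116,"wx":0,"wy":0,"wz":0},{"dx":-0.138,"dy":0.471,"dz":-0.116,"wx":0,"wy":0,"wz":0}]' --gripper 0.5

```text
time_s: 40.8
tcp_pos: [0.5198, -0.3437, 0.1988]
ee_rot: [[1.0, -0.006, 0.0], [-0.006, -1.0, -0.0], [0.0, 0.0, -1.0]]
wrist_force: [0.0, 0.4, -0.3]
gripper_width: 0.506
```

Run:
```python
from h import *
wl('w12.png',[(.5205,-.344,.1)]); to(.5205,-.344,.078,0)
cap('scene','s12.png')
```

```text
t 40.8 p [ 0.5198 -0.3437  0.1988] F [ 0.05  0.43 -0.26] g 0.506 j [-18.6  22.8  -1.9  -0.  -65.3 108.3]
[[1.0, -0.006, 0.0], [-0.006, -1.0, -0.0], [0.0, 0.0, -1.0]]
[276.1 210.8]
delta tool [0.0003 0.0011 0.1208] wz -0.3 yaw0 -0.3 t 40.85
```

View pics/w12.png

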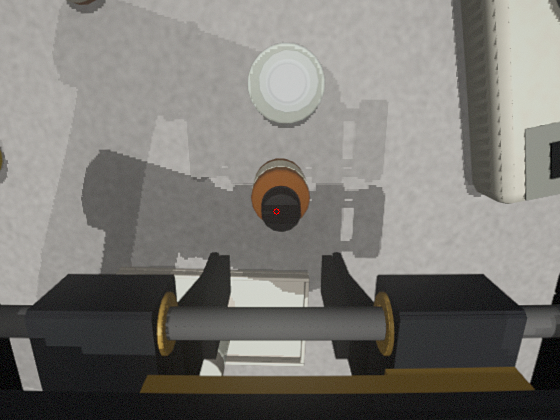

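View pics/s12.png

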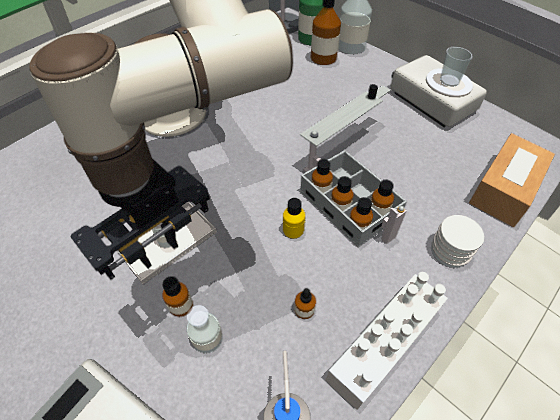

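Request:
drive_tool --deltas '[{"dx":0,"dy":0.003,"dz":0.025,"wx":0,"wy":0,"wz":0},{"dx":0,"dy":0.003,"dz":0.06,"wx":0,"wy":0,"wz":0},{"dx":0,"dy":0.003,"dz":0.09,"wx":0,"wy":0,"wz":0},{"dx":0,"dy":0.003,"dz":0.11,"wx":0,"wy":0,"wz":0},{"dx":0,"dy":0.003,"dz":0.12,"wx":0,"wy":0,"wz":0},{"dx":0,"dy":0.003,"dz":0.121,"wx":0,"wy":0,"wz":0},{"dx":0,"dy":0.003,"dz":0.121,"wx":0,"wy":0,"wz":0}]'

```text
time_s: 41.6
tcp_pos: [0.521, -0.346, 0.0785]
ee_rot: [[1.0, -0.003, 0.001], [-0.003, -1.0, -0.001], [0.001, 0.001, -1.0]]
wrist_force: [0.4, 0.4, 0.3]
gripper_width: 0.501
```

Request:
drive_tool --deltas '[{"dx":0,"dy":0,"dz":0,"wx":0,"wy":0,"wz":0},{"dx":0,"dy":0,"dz":0,"wx":0,"wy":0,"wz":0},{"dx":0,"dy":0,"dz":0,"wx":0,"wy":0,"wz":0},{"dx":0,"dy":0,"dz":0,"wx":0,"wy":0,"wz":0},{"dx":0,"dy":0,"dz":0,"wx":0,"wy":0,"wz":0}]' --gripper 0.28

```text
time_s: 42.1
tcp_pos: [0.5207, -0.3468, 0.0787]
ee_rot: [[1.0, -0.004, 0.002], [-0.004, -1.0, -0.001], [0.002, 0.001, -1.0]]
wrist_force: [0.2, -0.4, 4.1]
gripper_width: 0.335
```

Run:
```python
from h import *
st();to(.596,.135,.21,0)
```

```text
t 42.1 p [ 0.5207 -0.3468  0.0787] F [ 0.16 -0.4   4.1 ] g 0.335 j [-18.8  29.5  -9.9   0.  -50.5 108.6]
[[1.0, -0.004, 0.002], [-0.004, -1.0, -0.001], [0.002, 0.001, -1.0]]
delta tool [ 0.0735 -0.4819 -0.1318] wz -0.2 yaw0 -0.2 t 42.1
```

Request:
drive_tool --deltas '[{"dx":0,"dy":0,"dz":-0.01,"wx":0,"wy":0,"wz":0},{"dx":0,"dy":0,"dz":-0.03,"wx":0,"wy":0,"wz":0},{"dx":0,"dy":0,"dz":-0.06,"wx":0,"wy":0,"wz":0},{"dx":0,"dy":0,"dz":-0.09,"wx":0,"wy":0,"wz":0},{"dx":0,"dy":0,"dz":-0.12,"wx":0,"wy":0,"wz":0},{"dx":0,"dy":-0.01,"dz":-0.13,"wx":0,"wy":0,"wz":0},{"dx":0.006,"dy":-0.04,"dz":-0.132,"wx":0,"wy":0,"wz":0},{"dx":0.013,"dy":-0.085,"dz":-0.132,"wx":0,"wy":0,"wz":0},{"dx":0.02,"dy":-0.13,"dz":-0.132,"wx":0,"wy":0,"wz":0},{"dx":0.027,"dy":-0.175,"dz":-0.132,"wx":0,"wy":0,"wz":0},{"dx":0.034,"dy":-0.22,"dz":-0.132,"wx":0,"wy":0,"wz":0},{"dx":0.04,"dy":-0.265,"dz":-0.132,"wx":0,"wy":0,"wz":0},{"dx":0.047,"dy":-0.31,"dz":-0.132,"wx":0,"wy":0,"wz":0},{"dx":0.054,"dy":-0.355,"dz":-0.132,"wx":0,"wy":0,"wz":0},{"dx":0.061,"dy":-0.4,"dz":-0.132,"wx":0,"wy":0,"wz":0},{"dx":0.068,"dy":-0.44,"dz":-0.132,"wx":0,"wy":0,"wz":0},{"dx":0.073,"dy":-0.47,"dz":-0.132,"wx":0,"wy":0,"wz":0},{"dx":0.074,"dy":-0.482,"dz":-0.132,"wx":0,"wy":0,"wz":0},{"dx":0.074,"dy":-0.482,"dz":-0.132,"wx":0,"wy":0,"wz":0},{"dx":0.074,"dy":-0.482,"dz":-0.132,"wx":0,"wy":0,"wz":0}]'

```text
time_s: 44.1
tcp_pos: [0.5952, 0.135, 0.2086]
ee_rot: [[1.0, -0.005, -0.002], [-0.005, -1.0, -0.001], [-0.002, 0.001, -1.0]]
wrist_force: [-0.1, -0.8, -2.9]
gripper_width: 0.334
```

Run:
```python
from h import *
wl('w13.png'); to(.5955,.135,.0865,0)
```

```text
t 44.1 p [0.5952 0.135  0.2086] F [-0.15 -0.84 -2.91] g 0.334 j [ 27.9  21.2  -2.8  -0.  -66.1  61.8]
[[1.0, -0.005, -0.002], [-0.005, -1.0, -0.001], [-0.002, 0.001, -1.0]]
delta tool [ 0.0003 -0.0006  0.1224] wz -0.3 yaw0 -0.3 t 44.15
```

View pics/w13.png

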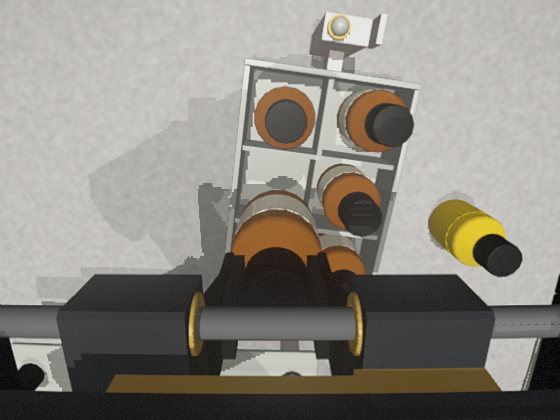

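Request:
drive_tool --deltas '[{"dx":0,"dy":0,"dz":0.02,"wx":0,"wy":0,"wz":0},{"dx":0,"dy":0,"dz":0.045,"wx":0,"wy":0,"wz":0},{"dx":0,"dy":0,"dz":0.07,"wx":0,"wy":0,"wz":0},{"dx":0,"dy":0,"dz":0.09,"wx":0,"wy":0,"wz":0},{"dx":0,"dy":0,"dz":0.107,"wx":0,"wy":0,"wz":0},{"dx":0,"dy":0,"dz":0.117,"wx":0,"wy":0,"wz":0},{"dx":0,"dy":0,"dz":0.121,"wx":0,"wy":0,"wz":0},{"dx":0,"dy":0,"dz":0.123,"wx":0,"wy":0,"wz":0},{"dx":0,"dy":0,"dz":0.124,"wx":0,"wy":0,"wz":0},{"dx":0,"dy":0,"dz":0.124,"wx":0,"wy":0,"wz":0}]'

```text
time_s: 45.15
tcp_pos: [0.5967, 0.1356, 0.0863]
ee_rot: [[1.0, -0.005, 0.001], [-0.005, -1.0, 0.001], [0.001, -0.001, -1.0]]
wrist_force: [-0.1, -0.0, -1.4]
gripper_width: 0.339
```

Request:
drive_tool --deltas '[{"dx":0,"dy":0,"dz":0.0005,"wx":0,"wy":0,"wz":0},{"dx":0,"dy":0,"dz":0.001,"wx":0,"wy":0,"wz":0},{"dx":0,"dy":0,"dz":0.001,"wx":0,"wy":0,"wz":0}]'

```text
time_s: 45.45
tcp_pos: [0.5962, 0.1356, 0.0847]
ee_rot: [[1.0, -0.004, 0.0], [-0.004, -1.0, 0.0], [0.0, -0.0, -1.0]]
wrist_force: [0.3, -0.2, -3.0]
gripper_width: 0.335
```

Request:
drive_tool --deltas '[{"dx":0,"dy":0,"dz":0.0005,"wx":0,"wy":0,"wz":0},{"dx":0,"dy":0,"dz":0.001,"wx":0,"wy":0,"wz":0},{"dx":0,"dy":0,"dz":0.001,"wx":0,"wy":0,"wz":0}]'

```text
time_s: 45.75
tcp_pos: [0.5963, 0.1355, 0.0837]
ee_rot: [[1.0, -0.004, 0.0], [-0.004, -1.0, 0.0], [0.0, -0.0, -1.0]]
wrist_force: [0.0, 0.7, -0.5]
gripper_width: 0.334
```

Request:
drive_tool --deltas '[{"dx":0,"dy":0,"dz":0.001,"wx":0,"wy":0,"wz":0},{"dx":0,"dy":0,"dz":0.001,"wx":0,"wy":0,"wz":0}]'

```text
time_s: 45.95
tcp_pos: [0.5966, 0.1355, 0.0836]
ee_rot: [[1.0, -0.004, 0.001], [-0.004, -1.0, -0.0], [0.001, 0.0, -1.0]]
wrist_force: [-1.7, -1.7, 4.8]
gripper_width: 0.333
```

Run:
```python
from h import *
st()
H=np.array([.4481,.1212])
w=np.radians(96-7); print(H+.22*np.array([np.cos(w),np.sin(w)]))
to(.453,.341,.23,88)
```

```text
t 45.95 p [0.5966 0.1355 0.0836] F [-1.72 -1.68  4.82] g 0.333 j [ 28.   28.  -11.6   0.  -50.3  61.8]
[[1.0, -0.004, 0.001], [-0.004, -1.0, -0.0], [0.001, 0.0, -1.0]]
[0.45193953 0.34116649]
delta tool [-0.1443 -0.2049 -0.1466] wz -88.2 yaw0 -0.2 t 45.95
```

Request:
drive_tool --deltas '[{"dx":0,"dy":0,"dz":0,"wx":0,"wy":0,"wz":0},{"dx":0,"dy":0,"dz":0,"wx":0,"wy":0,"wz":0},{"dx":0,"dy":0,"dz":0,"wx":0,"wy":0,"wz":0},{"dx":0,"dy":0,"dz":-0.01,"wx":0,"wy":0,"wz":0},{"dx":0,"dy":0,"dz":-0.035,"wx":0,"wy":0,"wz":0},{"dx":0,"dy":0,"dz":-0.075,"wx":0,"wy":0,"wz":0},{"dx":0,"dy":0,"dz":-0.115,"wx":0,"wy":0,"wz":0},{"dx":0,"dy":0,"dz":-0.146,"wx":0,"wy":0,"wz":0},{"dx":-0.02,"dy":-0.03,"dz":-0.146,"wx":0,"wy":0,"wz":-8},{"dx":-0.04,"dy":-0.06,"dz":-0.146,"wx":0,"wy":0,"wz":-16},{"dx":-0.06,"dy":-0.09,"dz":-0.146,"wx":0,"wy":0,"wz":-24},{"dx":-0.08,"dy":-0.12,"dz":-0.146,"wx":0,"wy":0,"wz":-32},{"dx":-0.1,"dy":-0.145,"dz":-0.146,"wx":0,"wy":0,"wz":-40},{"dx":-0.115,"dy":-0.165,"dz":-0.146,"wx":0,"wy":0,"wz":-48},{"dx":-0.13,"dy":-0.185,"dz":-0.146,"wx":0,"wy":0,"wz":-56},{"dx":-0.14,"dy":-0.2,"dz":-0.146,"wx":0,"wy":0,"wz":-64},{"dx":-0.144,"dy":-0.205,"dz":-0.146,"wx":0,"wy":0,"wz":-72},{"dx":-0.144,"dy":-0.205,"dz":-0.146,"wx":0,"wy":0,"wz":-80},{"dx":-0.144,"dy":-0.205,"dz":-0.146,"wx":0,"wy":0,"wz":-88},{"dx":-0.144,"dy":-0.205,"dz":-0.146,"wx":0,"wy":0,"wz":-88}]' --gripper 0.5

```text
time_s: 47.95
tcp_pos: [0.4531, 0.3414, 0.2292]
ee_rot: [[0.039, 0.999, 0.001], [0.999, -0.039, 0.001], [0.001, 0.001, -1.0]]
wrist_force: [0.0, 0.2, 0.7]
gripper_width: 0.497
```

Run:
```python
from h import *
wl('w14.png',[(.453,.341,.151)]); to(.453,.341,.23,88)
im,_=cap('top'); crop(im,80,90,440,320,2.2,'t14.png')
cap('scene','s14.png')
```

```text
t 47.95 p [0.4531 0.3414 0.2292] F [0.04 0.23 0.66] g 0.497 j [ 53.4  16.1  -7.3   0.  -66.5 124.4]
[[0.039, 0.999, 0.001], [0.999, -0.039, 0.001], [0.001, 0.001, -1.0]]
[274.7 221.5]
delta tool [-0.0003 -0.0002 -0.0009] wz -0.4 yaw0 87.6 t 48.0
```

View pics/w14.png

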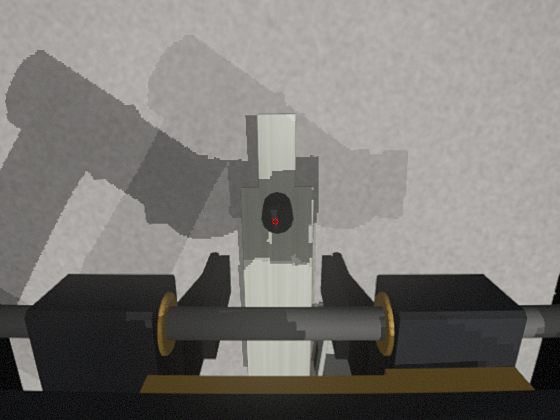

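View pics/t14.png

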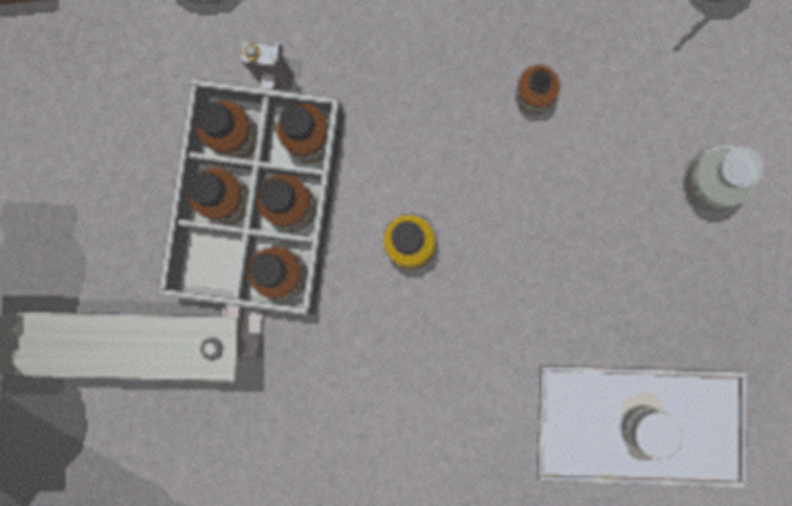

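View pics/s14.png

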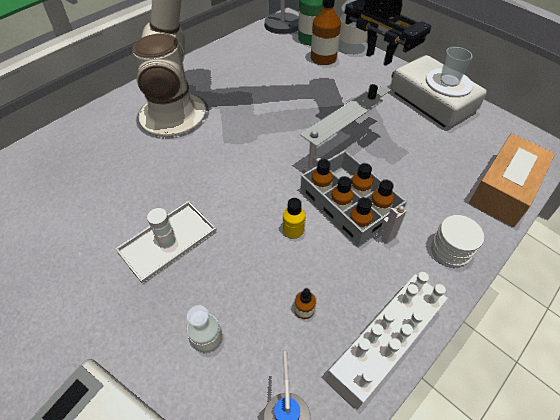

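Request:
drive_tool --deltas '[{"dx":0.001,"dy":0.001,"dz":0.03,"wx":0,"wy":0,"wz":0},{"dx":0.001,"dy":0.001,"dz":0.06,"wx":0,"wy":0,"wz":0},{"dx":0.001,"dy":0.001,"dz":0.085,"wx":0,"wy":0,"wz":0},{"dx":0.001,"dy":0.001,"dz":0.1,"wx":0,"wy":0,"wz":0},{"dx":0.001,"dy":0.001,"dz":0.104,"wx":0,"wy":0,"wz":0},{"dx":0.001,"dy":0.001,"dz":0.104,"wx":0,"wy":0,"wz":0}]'

```text
time_s: 48.7
tcp_pos: [0.4543, 0.342, 0.1244]
ee_rot: [[0.04, 0.999, -0.0], [0.999, -0.04, -0.001], [-0.001, -0.0, -1.0]]
wrist_force: [0.5, -0.1, 0.3]
gripper_width: 0.5
```

Request:
drive_tool --deltas '[{"dx":0,"dy":0,"dz":0,"wx":0,"wy":0,"wz":0},{"dx":0,"dy":0,"dz":0,"wx":0,"wy":0,"wz":0},{"dx":0,"dy":0,"dz":0,"wx":0,"wy":0,"wz":0}]' --gripper 0.35

```text
time_s: 49.0
tcp_pos: [0.4545, 0.3425, 0.1255]
ee_rot: [[0.04, 0.999, 0.001], [0.999, -0.04, 0.001], [0.002, 0.001, -1.0]]
wrist_force: [0.7, 0.1, -0.6]
gripper_width: 0.369
```

Run:
```python
from h import *
s=st()
H=np.array([.4481,.1212]); R=np.array(s['ee_rot']);p=np.array(s['tcp_pos'])
for a in list(range(92,7,-6))+[5,3,2,1,0,-1]:
    w=np.radians(a-7.0); t=np.r_[H+.22*np.array([np.cos(w),np.sin(w)]),p[2]]
    y0=np.degrees(np.arctan2(R[1,0],R[0,0]))
    print(a,np.round(R.T@(t-p),3)[:2],round(y0-(a-7)))
```

```text
t 49.0 p [0.4545 0.3425 0.1255] F [ 0.69  0.09 -0.64] g 0.369 j [ 53.3  21.7 -15.3   0.  -52.9 124.4]
[[0.04, 0.999, 0.001], [0.999, -0.04, 0.001], [0.002, 0.001, -1.0]]
92 [-0.002  0.013] 3
86 [-0.004  0.036] 9
80 [-0.009  0.058] 15
74 [-0.016  0.08 ] 21
68 [-0.025  0.101] 27
62 [-0.036  0.121] 33
56 [-0.05  0.14] 39
50 [-0.065  0.157] 45
44 [-0.082  0.173] 51
38 [-0.101  0.186] 57
32 [-0.121  0.198] 63
26 [-0.142  0.207] 69
20 [-0.163  0.215] 75
14 [-0.186  0.219] 81
8 [-0.209  0.222] 87
5 [-0.22   0.222] 90
3 [-0.228  0.222] 92
2 [-0.232  0.222] 93
1 [-0.236  0.222] 94
0 [-0.24   0.222] 95
-1 [-0.243  0.221] 96
```

Request:
drive_tool --deltas '[{"dx":-0.001,"dy":0.006,"dz":0,"wx":0,"wy":0,"wz":1},{"dx":-0.002,"dy":0.013,"dz":0,"wx":0,"wy":0,"wz":3},{"dx":-0.003,"dy":0.024,"dz":0,"wx":0,"wy":0,"wz":6},{"dx":-0.004,"dy":0.036,"dz":0,"wx":0,"wy":0,"wz":9},{"dx":-0.009,"dy":0.058,"dz":0,"wx":0,"wy":0,"wz":15},{"dx":-0.016,"dy":0.08,"dz":0,"wx":0,"wy":0,"wz":21},{"dx":-0.025,"dy":0.101,"dz":0,"wx":0,"wy":0,"wz":27},{"dx":-0.036,"dy":0.121,"dz":0,"wx":0,"wy":0,"wz":33},{"dx":-0.05,"dy":0.14,"dz":0,"wx":0,"wy":0,"wz":39},{"dx":-0.065,"dy":0.157,"dz":0,"wx":0,"wy":0,"wz":45},{"dx":-0.082,"dy":0.173,"dz":0,"wx":0,"wy":0,"wz":51},{"dx":-0.101,"dy":0.186,"dz":0,"wx":0,"wy":0,"wz":57},{"dx":-0.121,"dy":0.198,"dz":0,"wx":0,"wy":0,"wz":63},{"dx":-0.142,"dy":0.207,"dz":0,"wx":0,"wy":0,"wz":69},{"dx":-0.153,"dy":0.211,"dz":0,"wx":0,"wy":0,"wz":72},{"dx":-0.163,"dy":0.215,"dz":0,"wx":0,"wy":0,"wz":75},{"dx":-0.175,"dy":0.217,"dz":0,"wx":0,"wy":0,"wz":78},{"dx":-0.186,"dy":0.219,"dz":0,"wx":0,"wy":0,"wz":81},{"dx":-0.186,"dy":0.219,"dz":0,"wx":0,"wy":0,"wz":81}]' --gripper 0.35

```text
time_s: 50.9
tcp_pos: [0.6662, 0.1459, 0.1244]
ee_rot: [[0.993, 0.114, -0.0], [0.114, -0.993, -0.0], [-0.0, 0.0, -1.0]]
wrist_force: [0.3, 0.3, -0.7]
gripper_width: 0.346
```

Run:
```python
from h import *
s=st(); cap('scene','s15.png')
H=np.array([.4481,.1212]); R=np.array(s['ee_rot']);p=np.array(s['tcp_pos'])
d=p[:2]-H; print('now bar ang',np.degrees(np.arctan2(d[1],d[0]))+7,np.linalg.norm(d))
for a in [12,10,8,6,5,4,3,2,1,0,-1,-2,-3]:
    w=np.radians(a-7.0); t=np.r_[H+.22*np.array([np.cos(w),np.sin(w)]),p[2]]
    y0=np.degrees(np.arctan2(R[1,0],R[0,0]))
    print(a,np.round(R.T@(t-p),4)[:2],round(y0-(a-7)))
```

```text
t 50.9 p [0.6662 0.1459 0.1244] F [ 0.35  0.26 -0.68] g 0.346 j [ 25.9  31.8   1.9   0.  -60.1  70.6]
[[0.993, 0.114, -0.0], [0.114, -0.993, -0.0], [-0.0, 0.0, -1.0]]
now bar ang 13.462522107465688 0.21951821826681558
12 [0.0004 0.0056] 2
10 [0.0001 0.0133] 4
8 [-0.0006  0.0209] 6
6 [-0.0014  0.0286] 8
5 [-0.002   0.0324] 9
4 [-0.0026  0.0362] 10
3 [-0.0032  0.0399] 11
2 [-0.004   0.0437] 12
1 [-0.0048  0.0475] 13
0 [-0.0056  0.0512] 14
-1 [-0.0066  0.0549] 15
-2 [-0.0076  0.0586] 16
-3 [-0.0086  0.0623] 17
```

View pics/s15.png

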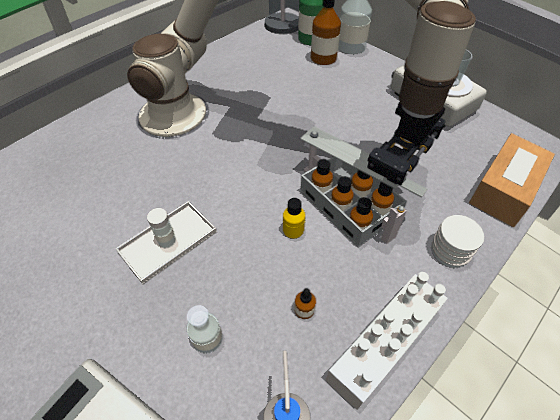

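Request:
drive_tool --deltas '[{"dx":0,"dy":0.006,"dz":0,"wx":0,"wy":0,"wz":2},{"dx":0,"dy":0.013,"dz":0,"wx":0,"wy":0,"wz":4},{"dx":-0.001,"dy":0.021,"dz":0,"wx":0,"wy":0,"wz":6},{"dx":-0.001,"dy":0.028,"dz":0,"wx":0,"wy":0,"wz":8},{"dx":-0.002,"dy":0.032,"dz":0,"wx":0,"wy":0,"wz":9},{"dx":-0.003,"dy":0.036,"dz":0,"wx":0,"wy":0,"wz":10},{"dx":-0.003,"dy":0.038,"dz":0,"wx":0,"wy":0,"wz":10},{"dx":-0.003,"dy":0.04,"dz":0,"wx":0,"wy":0,"wz":11},{"dx":-0.003,"dy":0.042,"dz":0,"wx":0,"wy":0,"wz":12},{"dx":-0.004,"dy":0.044,"dz":0,"wx":0,"wy":0,"wz":12}]'

```text
time_s: 51.95
tcp_pos: [0.6671, 0.1035, 0.1245]
ee_rot: [[0.996, -0.092, 0.0], [-0.092, -0.996, 0.0], [0.0, -0.0, -1.0]]
wrist_force: [0.4, 0.3, -0.0]
gripper_width: 0.348
```

Request:
drive_tool --deltas '[{"dx":0,"dy":0.002,"dz":0,"wx":0,"wy":0,"wz":0},{"dx":0,"dy":0.003,"dz":0,"wx":0,"wy":0,"wz":1}]'

```text
time_s: 52.15
tcp_pos: [0.6665, 0.1003, 0.1245]
ee_rot: [[0.994, -0.11, -0.0], [-0.11, -0.994, -0.0], [-0.0, 0.0, -1.0]]
wrist_force: [-0.4, 0.1, 0.7]
gripper_width: 0.351
```

Request:
drive_tool --deltas '[{"dx":0,"dy":0.002,"dz":0,"wx":0,"wy":0,"wz":0},{"dx":0,"dy":0.003,"dz":0,"wx":0,"wy":0,"wz":1}]'

```text
time_s: 52.35
tcp_pos: [0.6663, 0.0993, 0.1245]
ee_rot: [[0.992, -0.127, 0.001], [-0.127, -0.992, 0.003], [0.001, -0.003, -1.0]]
wrist_force: [-1.6, 7.8, 0.8]
gripper_width: 0.351
```

Request:
drive_tool --deltas '[{"dx":0,"dy":0.001,"dz":0,"wx":0,"wy":0,"wz":0},{"dx":0,"dy":0.002,"dz":0,"wx":0,"wy":0,"wz":0}]'

```text
time_s: 52.55
tcp_pos: [0.6663, 0.099, 0.1245]
ee_rot: [[0.992, -0.126, 0.002], [-0.126, -0.992, 0.005], [0.001, -0.005, -1.0]]
wrist_force: [-1.0, 11.9, -0.1]
gripper_width: 0.351
```

Request:
drive_tool --deltas '[{"dx":0,"dy":0.001,"dz":0,"wx":0,"wy":0,"wz":0},{"dx":0,"dy":0.002,"dz":0,"wx":0,"wy":0,"wz":0}]'

```text
time_s: 52.75
tcp_pos: [0.6663, 0.0983, 0.1245]
ee_rot: [[0.992, -0.125, 0.003], [-0.125, -0.992, 0.007], [0.002, -0.007, -1.0]]
wrist_force: [-0.6, 13.3, -0.3]
gripper_width: 0.349
```

Run:
```python
from h import *
wl('w16.png')
im,_=cap('scene'); crop(im,290,110,440,250,4.2,'s16.png')
```

```text
t 52.75 p [0.6663 0.0983 0.1245] F [-0.56 13.32 -0.3 ] g 0.349 j [ 22.   30.9   0.4  -0.3 -59.3  61. ]
[[0.992, -0.125, 0.003], [-0.125, -0.992, 0.007], [0.002, -0.007, -1.0]]
```

View pics/w16.png

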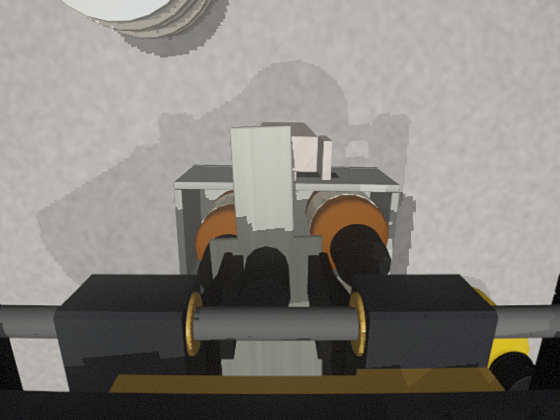

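View pics/s16.png

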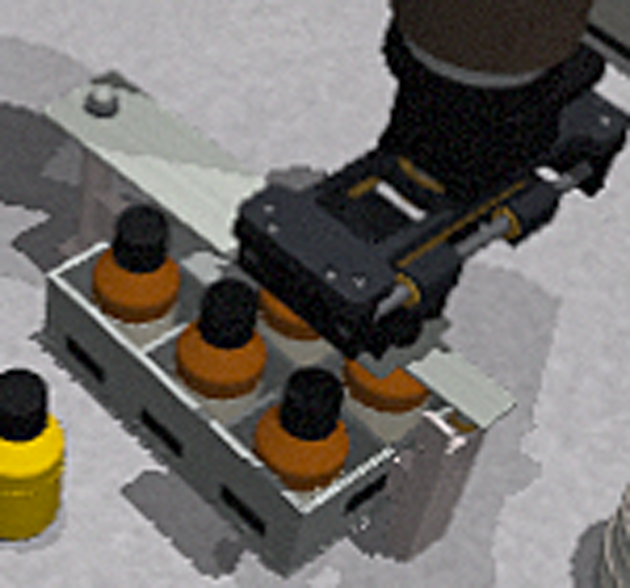

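Run:
```python
from h import *
s=r.sense(); im,_=cap('wrist'); crop(im,160,100,420,300,3,'w16c.png')
im,_=cap('top'); crop(im,140,90,250,270,3.3,'t16.png')
```

```text
(no output)
```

View pics/w16c.png

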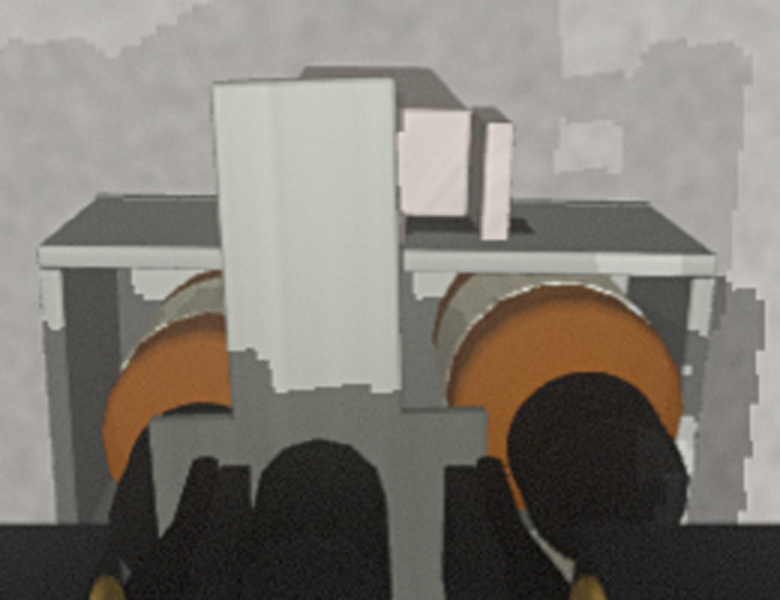

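View pics/t16.png

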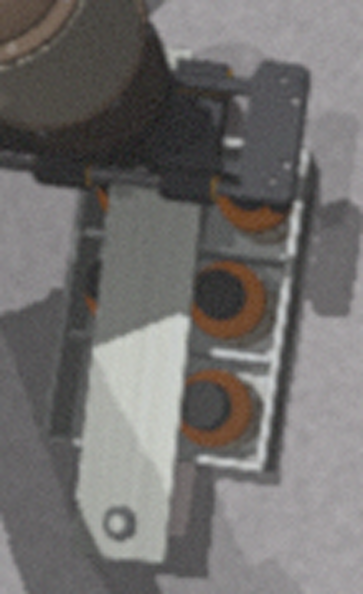

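Request:
drive_tool --deltas '[{"dx":0,"dy":0.001,"dz":0,"wx":0,"wy":0,"wz":0},{"dx":0,"dy":0.002,"dz":0,"wx":0,"wy":0,"wz":0},{"dx":0,"dy":0.002,"dz":0,"wx":0,"wy":0,"wz":0}]'

```text
time_s: 53.25
tcp_pos: [0.6659, 0.0936, 0.1247]
ee_rot: [[0.992, -0.125, 0.002], [-0.125, -0.992, 0.002], [0.002, -0.003, -1.0]]
wrist_force: [0.4, 3.0, -0.7]
gripper_width: 0.354
```

Request:
drive_tool --deltas '[{"dx":0,"dy":0.001,"dz":0,"wx":0,"wy":0,"wz":0},{"dx":0,"dy":0.002,"dz":0,"wx":0,"wy":0,"wz":0},{"dx":0,"dy":0.002,"dz":0,"wx":0,"wy":0,"wz":0}]'

```text
time_s: 53.55
tcp_pos: [0.6649, 0.0885, 0.1244]
ee_rot: [[0.992, -0.127, -0.001], [-0.127, -0.992, -0.001], [-0.001, 0.001, -1.0]]
wrist_force: [-0.4, -0.3, 0.3]
gripper_width: 0.35
```

Request:
drive_tool --deltas '[{"dx":0,"dy":0.001,"dz":0,"wx":0,"wy":0,"wz":0},{"dx":0,"dy":0.002,"dz":0,"wx":0,"wy":0,"wz":0},{"dx":0,"dy":0.003,"dz":0,"wx":0,"wy":0,"wz":0}]'

```text
time_s: 53.85
tcp_pos: [0.665, 0.0877, 0.1244]
ee_rot: [[0.992, -0.126, 0.001], [-0.126, -0.992, 0.002], [0.0, -0.002, -1.0]]
wrist_force: [-0.9, 6.4, 0.1]
gripper_width: 0.349
```

Run:
```python
from h import *
s=st(); im,_=cap('wrist'); crop(im,160,100,420,300,3,'w17c.png')
```

```text
t 53.85 p [0.665  0.0877 0.1244] F [-0.89  6.4   0.05] g 0.349 j [ 21.3  30.7   0.   -0.1 -59.2  61.5]
[[0.992, -0.126, 0.001], [-0.126, -0.992, 0.002], [0.0, -0.002, -1.0]]
```

View pics/w17c.png

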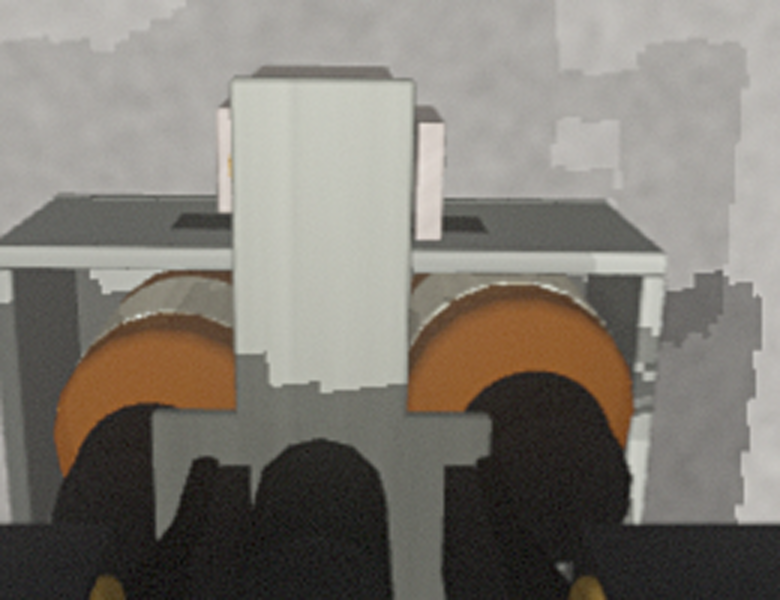

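Request:
drive_tool --deltas '[{"dx":0,"dy":-0.003,"dz":0,"wx":0,"wy":0,"wz":0},{"dx":0,"dy":-0.006,"dz":0,"wx":0,"wy":0,"wz":0},{"dx":0,"dy":-0.006,"dz":0,"wx":0,"wy":0,"wz":0},{"dx":0,"dy":-0.006,"dz":-0.02,"wx":0,"wy":0,"wz":0},{"dx":0,"dy":-0.006,"dz":-0.06,"wx":0,"wy":0,"wz":0},{"dx":0,"dy":-0.006,"dz":-0.1,"wx":0,"wy":0,"wz":0},{"dx":-0.02,"dy":-0.04,"dz":-0.11,"wx":0,"wy":0,"wz":0},{"dx":-0.05,"dy":-0.08,"dz":-0.11,"wx":0,"wy":0,"wz":0},{"dx":-0.08,"dy":-0.12,"dz":-0.11,"wx":0,"wy":0,"wz":0},{"dx":-0.11,"dy":-0.16,"dz":-0.11,"wx":0,"wy":0,"wz":0},{"dx":-0.14,"dy":-0.2,"dz":-0.11,"wx":0,"wy":0,"wz":0},{"dx":-0.17,"dy":-0.24,"dz":-0.11,"wx":0,"wy":0,"wz":0},{"dx":-0.19,"dy":-0.27,"dz":-0.11,"wx":0,"wy":0,"wz":0},{"dx":-0.19,"dy":-0.27,"dz":-0.11,"wx":0,"wy":0,"wz":0},{"dx":-0.19,"dy":-0.27,"dz":-0.11,"wx":0,"wy":0,"wz":0}]'

```text
time_s: 55.4
tcp_pos: [0.5101, 0.3787, 0.2344]
ee_rot: [[0.992, -0.125, -0.0], [-0.125, -0.992, -0.001], [-0.0, 0.001, -1.0]]
wrist_force: [-0.2, 0.2, -0.0]
gripper_width: 0.351
```

Run:
```python
from h import *
st(); cap('scene','s18.png'); im,_=cap('top'); crop(im,80,80,440,320,2.2,'t18.png'); crop(im,150,90,250,265,3.4,'t18c.png')
```

```text
t 55.4 p [0.5101 0.3787 0.2344] F [-0.24  0.18 -0.02] g 0.351 j [ 51.2  22.7   3.1   0.  -70.5  31.7]
[[0.992, -0.125, -0.0], [-0.125, -0.992, -0.001], [-0.0, 0.001, -1.0]]
```

View pics/s18.png

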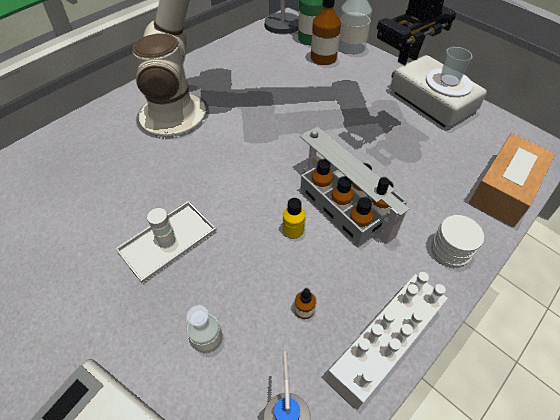

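View pics/t18.png

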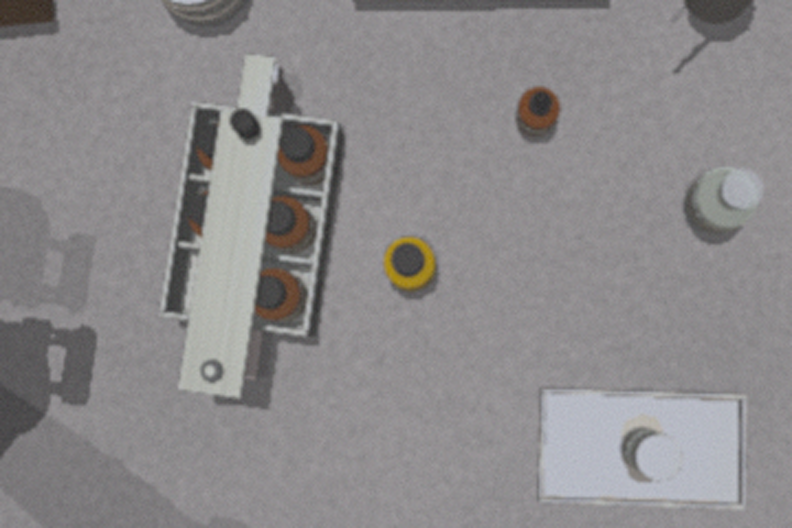

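View pics/t18c.png

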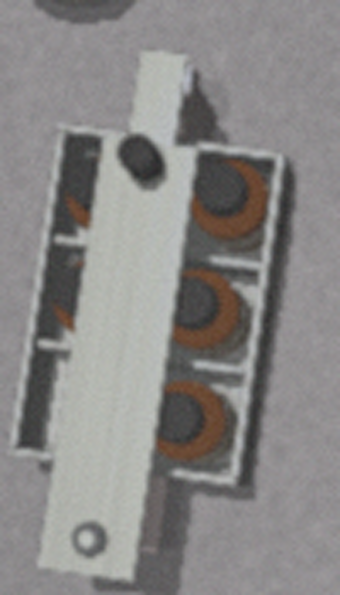

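```bash
python3 -c "
from h import *
print(ticket.finish_job())"
```

```text
the job is handed in; nothing more can be done
None
```

The job is done and handed in after about 55 s of the 210 s allowed. No verdict came back.

- **Keeper bar, opening:** I swung it to about 96° by the pictures, past square.
- **Jar:** There was only one. I set it upright on the white tray, lowering it until I felt contact.
- **Bottles:** All five amber bottles stand in their own cells, lowered the same way. The cell at carrier x = -66, y = +33 mm is empty. I saw none of the bottles get knocked aside.
- **Keeper bar, closing:** It took about 13 N to ride over the spring ball, more than the 4–5 N stated. The force then fell to zero and the bar came up against its stop. A close picture showed the tip past the ball and against the lug.

In the last pictures, taken with the arm clear:
- The bar lies along the carrier over the bottles and the jar is upright on the tray.
- The three bottles on the near side are plainly upright. The two on the far side are mostly hidden under the bar, but were upright just before I closed it.
- The dropper bottle, the stoppered bottle and the yellow look-alike look unmoved; I never gripped them.

The top and wrist cameras disagreed by 3–5 mm in x on some bottle caps. I went by the wrist camera, and every grip closed at the expected cap width.

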